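Change the label roll on a tube labeller

TASK

The tube labeller has run out of labels. Move the empty cardboard core from the supply spindle (the one under the print head) onto the bare take-up spindle, lower the wide label roll (not the narrow one) fully home on the supply spindle without dropping it, and fold the keeper on top of that spindle down over the roll as far as it goes. Don't shift or upset the narrow roll or the bottles and beaker around the rolls.

Things in the scene. Friction and masses are not known exactly. Their poses are not given: they have to be found in the camera images.
- labeller: fixed bench labelling machine: white base 225 x 250 mm, 21 mm high; white housing along its rear (55 to 113 mm behind the origin, 262 mm high). Origin on the counter under the base, 5 mm before its middle; x points to its rear, y to its left (seen from its front), z up. Guide rollers (to 59 mm high) and a tube cradle (to 53 mm) stand at the front of the base
- head_edge (a point): middle of the lower front edge of the grey print head, a 92 mm wide, 60 mm high block that juts forward from the housing at 207 mm above the counter; this edge is 15 mm behind the supply spindle's axis, so an upright gripper cannot get down there: its body must lean back 25 to 45 degrees towards the machine's front. Axes as the labeller's
- supply_seat (a point): centre of the top of the supply platter (88 mm disc, 30 mm above the counter, machine's right half); the steel supply spindle, 22 mm thick, rises to 50 mm above this point, then a 16 mm wide fork to 65 mm and the keeper, reaching 99 mm above this point while upright. Axes as the labeller's
- takeup_seat (a point): centre of the top of the take-up platter (62 mm disc, 30 mm above the counter, machine's left half); a bare steel spindle, 22 mm thick with a conical tip, rises 40 mm above this point. Axes as the labeller's
- keeper (a joint): angle of the keeper, a 40 mm long bar, 8 to 10 mm thick, hinged 59 mm above supply_seat: 0 = upright in line with the spindle (rolls pass over it), 1.57 = folded flat to the machine's right (-y of the labeller) across the top of the roll. Stiff: stays where it is left; cannot fold over a roll that is not home
- keeper_tip (a point): free end of the keeper bar, 40 mm from its hinge
- core: empty cardboard core, a tube 33 mm outside, 26 mm bore, 48 mm high; at first upright on the supply spindle. Origin: centre of its underside, z along its axis
- wide_roll: full label roll standing on end on the counter: 60 mm diameter, 48 mm high, bore 26 mm, paper on a cardboard core. Origin: centre of its underside, z along its axis
- narrow_roll: another label roll, 60 mm diameter but only 26 mm high; not wanted. Origin: centre of its underside
- white_bottle: white reagent bottle, 50 mm diameter, 120 mm high, standing close to the left-hand roll. Origin: centre of its underside
- brown_bottle: small brown bottle, 33 mm diameter, 75 mm high, standing close to the left-hand roll. Origin: centre of its underside
- glass_beaker: beaker, 72 mm diameter, 87 mm high, standing close to the right-hand roll. Origin: centre of its underside
- amber_bottle: brown bottle, 47 mm diameter, 105 mm high, standing close to the right-hand roll. Origin: centre of its underside

How it is judged (in metres and radians):
At the end, for the whole second after the job is handed in: The empty core stands upright on the take-up spindle, within 5 mm of its axis and its underside within 4 mm of the platter; the wide roll likewise on the supply spindle; the keeper is folded down past 1.4 rad over the roll; both at rest and released (horizontal distance between core and takeup_seat below 0.005 m and z of core in the frame of takeup_seat below 0.004 m and angle between each of core, wide_roll's own z axis and vertical below 0.1 rad and horizontal distance between wide_roll and supply_seat below 0.005 m and z of wide_roll in the frame of supply_seat below 0.004 m and value of joint keeper above 1.4 rad and linear speed of each of wide_roll, core below 0.02 m/s); the robot touches nothing.
It fails at once if the wide roll is dropped onto the supply spindle (faster than 0.5 m/s over it) (horizontal distance between wide_roll and supply_seat below 0.008 m and linear speed of wide_roll above 0.5 m/s).
It fails at once if the narrow roll, a bottle or the beaker is shifted by more than 30 mm or tipped (distance of any of narrow_roll, white_bottle, brown_bottle, amber_bottle, glass_beaker from where it was at the start of the episode above 0.03 m or angle between any of narrow_roll, white_bottle, brown_bottle, amber_bottle, glass_beaker's own z axis and vertical above 0.5 rad).
It also fails if it takes over 72 s, if anything falls off the work surface, if the arm or the gripper's body presses on something with over 40 N, if the wrist force passes 120 N, or if a joint passes its speed limit or range.

ROBOT

A 7-joint arm with a two-finger parallel gripper is mounted at the origin on a cart in front of the work surface, level with it; the furniture and walls round the work are solid. World frame = base frame: x ahead of the robot, y to its left, z up, the work surface at z = 0. Lengths are in m, angles in degrees, forces in N, time in s.
With the tool pointing down it reaches from about 0.425 to 0.875 m from the base axis. Payload 4.7 kg.
Tool frame: the origin (TCP) lies at the very end of the fingers, on their centre line; the grasp point (between the pads) lies 19 mm behind it; z points along the fingers, y is the line along which they close (so a half turn about z gives the same grasp; the last joint's range is limited). The gripper opens to 87 mm and grips with 3 to 60 N. Pads are 19 mm wide; open, the fingers measure 117 mm over their backs; the gripper's body (75 mm by 190 mm) begins 51 mm behind the grasp point.
Start: joints at [64.635, 18.392, -4.016, 83.108, 1.295, 78.541, -3.26], TCP at [0.287, -0.583, 0.223] pointing down, gripper open.
Joint ranges: [-163.93, 163.93], [-17.29, 119.83], [-79.2, 71.16], [3.27, 140.29], [-89.18, 269.18], [5.43, 117.66], [-154.24, 154.24]. Speed limits (degrees/s): [147.25, 147.25, 180, 180, 180, 180, 180].

INTERFACE

Orientations are given as [roll, pitch, yaw] about the fixed x, y, z axes, in that order (R = Rz(yaw) Ry(pitch) Rx(roll)).
In Python, from cell import get_obs, eyes, env gives the robot as it stands.
- The arm moves only by the tool servo_tool, never from a script. Its argument "series" is a list that holds one entry, the list of rows, each a list of 7 numbers: the shift along the tool's x, y, z in units of 300 mm (1.0 is 300 mm), then the turn, a rotation vector about the tool's x, y, z in units of pi rad (1.0 is pi rad), then the opening, from 0 (shut) to 1 (fully open). In form: [[[tx, ty, tz, wx, wy, wz, gripper], ...]]. A call has 1 to 12 rows; each row is the pose to reach, as a shift and turn from the pose commanded when the call began, along the tool's axes at that moment, turning the shorter way round; what a row does not reach only later rows make up. A row lasts 1/12 s, in which the tool goes at most 41.7 mm and 7.16 degrees, less where a joint would pass 70% of its speed; a pose out of reach is approached as far as the arm can. A call with a number of a shift or a turn outside -1 to 1 is refused whole. A call with a gripper value outside its range is refused whole. The fingers move at their own pace and stop on an object; "grip_force" is the grip in N (left out, the last holds). Time passes only in rows, so rows that repeat a pose let the fingers close. It gives the time, the measured TCP pose, the force, the opening and the grip force at its end, in the units of the state.
- get_obs(): the state, without advancing time (a new reading comes with each control period).
- eyes.read_camera(name): name is "side" or "top"; returns a dict with "frame" (420x560x3 uint8, red, green, blue), "depth" (420x560 float32, m along the optical axis (not along the pixel's ray), 0 where there is no reading), "fx", "fy", "cx", "cy" (pixels), "origin" and "rotation" of the camera in the world. Camera axes: x right, y down, z forward; pixel columns grow to the right and rows downward; lengths in m; the calibration is good to about 2 mm. A picture is of the moment at which its call begins.
- env.sign_off(): hands the job in; it is judged then, once.
The state is a dict: "time_s": time; "qpos": joint angles; "joint_velocities": joint speeds; "effort": joint torques, N m; "tool_pos": TCP position; "tool_rot": TCP orientation; "force": force on the tool from outside, world axes, zero at the start; "wrist_torque": the same for the moment, N m; "grip_width": finger opening in m; "grasp_force": force on a finger pad.
Only numpy, scipy, OpenCV 4.12 (cv2) and the standard library are available. Lean on these libraries where they do the work, as an engineer would, in place of code of your own. Each camera call takes 0.05 s, during which the arm holds its last target. There are 200 camera calls.

## Working session

There is one attempt and no reset: what is moved stays moved. The work goes in short steps, Python scripts to look and compute and a tool call to move; the robot and the scene stay as the last step left them, time stands still between calls to the robot, and variables do not carry over. Pictures are saved under pics/ and viewed, at most 10 in all, crops included, and the job is handed in when it is done.

Besides the shell and the picture viewer there is one more tool, called after "Emit:" by a JSON object that holds its "method" and its "body". servo_tool: Moves the arm, as the interface text tells. Shifts and turns lie within -1 to 1; 1 stands for 300 mm of shift or pi rad of turn. Its arguments: {"type":"object","properties":{"series":{"type":"array"},"grip_force":{"type":"number"}},"required":["series"]}

```bash
mkdir -p pics; ls; cat > h.py <<'E'
import numpy as np, cv2
from cell import get_obs, eyes, env
def cam(n,save=None):
    d=eyes.read_camera(n)
    if save: cv2.imwrite('pics/'+save,d['frame'][:,:,::-1])
    z=d['depth'].astype(float); v,u=np.mgrid[:z.shape[0],:z.shape[1]]
    P=np.stack([(u-d['cx'])/d['fx']*z,(v-d['cy'])/d['fy']*z,z],-1)@np.array(d['rotation']).T+np.array(d['origin'])
    P[z==0]=np.nan
    return d,P
E
python3 - <<'E'
from h import *
for n in('top','side'):
    d,P=cam(n,n+'1.png'); np.savez('/tmp/'+n,f=d['frame'],P=P); print(n,d['fx'],d['fy'],d['cx'],d['cy'],d['origin'],np.round(d['rotation'],3).tolist())
print(get_obs())
E
```

```text
picsTraceback (most recent call last):
  File "<stdin>", line 3, in <module>
  File "h.py", line 7, in cam
    P=np.stack([(u-d['cx'])/d['fx']*z,(v-d['cy'])/d['fy']*z,z],-1)@np.array(d['rotation']).T+np.array(d['origin'])
      ~~~~~~~~~~~~~~~~~~~~~~~~~~~~~~~~~~~~~~~~~~~~~~~~~~~~~~~~~~~~~~~~~~~~~~~~~~~~~~~~~~~~~~^~~~~~~~~~~~~~~~~~~~~~
ValueError: operands could not be broadcast together with shapes (420,560) (3,)
```

View pics/top1.png

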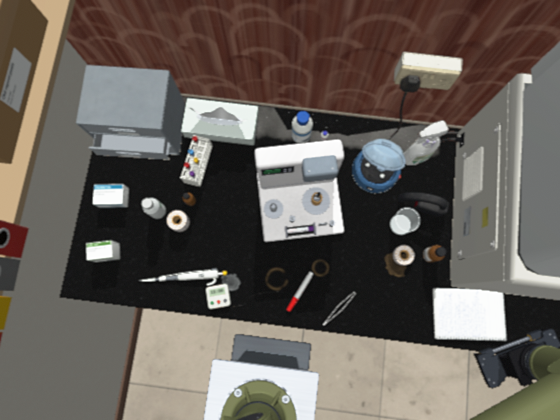

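The top view shows the labeller near (300,190), with the take-up spindle at (272,208) and the supply with its core at (316,199). The left roll is at (178,220) and the right roll at (403,256). The rotation isn't a matrix, so I'll check its format.

```bash
python3 - <<'E'
from cell import *
for n in('top','side'):
    d=eyes.read_camera(n); print({k:v for k,v in d.items() if k not in('frame','depth')})
import cv2; cv2.imwrite('pics/side1.png',d['frame'][:,:,::-1])
print(get_obs())
E
```

```text
{'fx': 446.3180105161641, 'fy': 446.3180105161641, 'cx': 283.92023781931186, 'cy': 209.44304665925836, 'origin': array([ 0.34503696, -0.03094023,  1.3930465 ]), 'rotation': array([-1.68354383e+02,  7.40621722e-02, -8.28664060e+01])}
{'fx': 434.7211931117396, 'fy': 434.7211931117396, 'cx': 279.60355004062706, 'cy': 208.69746172063134, 'origin': array([0.12954221, 0.41577196, 1.28404265]), 'rotation': array([-151.32322926,    0.51358223, -134.6342208 ])}
{'time_s': 0.15, 'qpos': array([64.63576986, 18.42892811, -4.01401802, 83.15796725,  1.29503444,
       78.54006618, -3.26125975]), 'joint_velocities': array([ 0.07339591, -0.18568408, -0.0937887 , -0.19528763, -0.10592899,
        0.02863057, -0.15860162]), 'effort': array([-3.34708466e-04, -4.91794932e+01, -4.04807702e-01, -3.12880254e+01,
       -6.40458148e-02,  4.03528917e-02,  7.18402362e-05]), 'tool_pos': array([ 0.28645885, -0.58302192,  0.22172451]), 'tool_rot': array([-1.79918248e+02,  5.49308674e-03,  2.61709190e+01]), 'force': array([ 0.03692281,  0.22614506, -0.23993585]), 'wrist_torque': array([-0.03407125, -0.03194163,  0.06819498]), 'grasp_force': 0.0, 'grip_width': 0.08697341748326821}
```

View pics/side1.png

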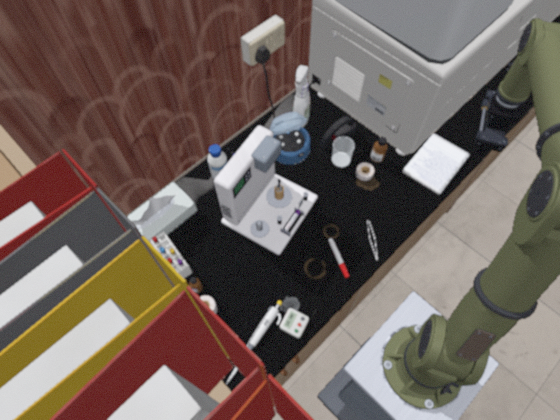

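The side view shows the machine at (270,195), supply spindle and core at (280,190), take-up at (260,227), right roll at (366,172) and left roll at (207,302). Next I'll build point clouds and measure.

```bash
cat > h.py <<'E'
import numpy as np, cv2
from scipy.spatial.transform import Rotation as Ro
from scipy.optimize import least_squares
from cell import get_obs, eyes, env
def cam(n,save=None):
    d=eyes.read_camera(n)
    if save: cv2.imwrite('pics/'+save,d['frame'][:,:,::-1])
    z=d['depth'].astype(float); v,u=np.mgrid[:z.shape[0],:z.shape[1]]
    P=np.stack([(u-d['cx'])/d['fx']*z,(v-d['cy'])/d['fy']*z,z],-1)@Ro.from_euler('xyz',d['rotation'],degrees=True).as_matrix().T+np.array(d['origin'])
    P[z==0]=np.nan
    return d,P
def circ(Q,r=None):
    m=Q[:,:2].mean(0)
    f=lambda p:np.hypot(*(Q[:,:2]-p[:2]).T)-(p[2] if r is None else r)
    return least_squares(f,[*m,.02][:3 if r is None else 2],loss='soft_l1',f_scale=.002).x
E
python3 - <<'E'
from h import *
D={}
for n in('top','side'):
    d,P=cam(n); np.savez('/tmp/'+n,f=d['frame'],P=P); D[n]=P
P=D['top']
print('table z',np.nanmedian(P[270:280,330:380,2]), 'side', np.nanmedian(D['side'][300:310,220:240,2]))
for nm,(u,v) in dict(left=(178,220),right=(403,256),supply=(316,199),take=(272,208),white=(152,208),brown=(189,199),beaker=(404,221),amber=(433,253)).items():
    w=P[v-9:v+10,u-9:u+10].reshape(-1,3); w=w[~np.isnan(w[:,2])]
    print(nm,np.percentile(w[:,2],[5,25,50,75,95]).round(3),w.mean(0).round(3))
# base top of labeller
w=P[130:260,230:360].reshape(-1,3)
for lo,hi in((.012,.026),(.25,.275),(.195,.22)):
    q=w[(w[:,2]>lo)&(w[:,2]<hi)]; print(lo,len(q),cv2.minAreaRect((q[:,:2]*1000).astype(np.float32)))
for n in D:
  Q=D[n].reshape(-1,3); Q=Q[~np.isnan(Q[:,2])]
  for nm,c in dict(left=P[220,178],right=P[256,403]).items():
    q=Q[np.hypot(*(Q[:,:2]-c[:2]).T)<.045]; 
    for lo,hi in((.015,.032),(.04,.056)):
        k=q[(q[:,2]>lo)&(q[:,2]<hi)]; 
        if len(k)>10: print(n,nm,lo,len(k),np.median(k[:,2]).round(4),[x.round(1) if 0 else x for x in cv2.minEnclosingCircle((k[:,:2]*1000).astype(np.float32))])
for n,(a,b,c,e) in dict(top=(120,260,240,350),side=(130,255,215,325)).items():
    f=cv2.resize(np.load(f'/tmp/{n}.npz')['f'][a:b,c:e],None,fx=5,fy=4.2,interpolation=2); cv2.imwrite(f'pics/{n}c.png',cv2.resize(np.load(f'/tmp/{n}.npz')['f'][a:b,c:e],None,fx=4,fy=4,interpolation=2)[:,:,::-1])
E
```

```text
table z 9.204497863235517e-05 side 6.695006738577369e-05
left [0.    0.022 0.045 0.048 0.052] [0.549 0.326 0.035]
right [-0.002  0.004  0.023  0.026  0.029] [ 0.526 -0.376  0.018]
supply [0.026 0.03  0.032 0.063 0.096] [ 0.665 -0.089  0.046]
take [0.02  0.027 0.03  0.033 0.063] [0.623 0.043 0.032]
white [-0.     0.048  0.083  0.103  0.122] [0.57  0.401 0.073]
brown [-0.003 -0.     0.003  0.039  0.075] [0.622 0.308 0.018]
beaker [-0.     0.004  0.009  0.041  0.085] [ 0.635 -0.37   0.025]
amber [-0.002  0.01   0.065  0.08   0.106] [ 0.542 -0.455  0.054]
0.012 2839 ((719.9057006835938, -21.678756713867188), (355.6644287109375, 394.3387756347656), 13.668783187866211)
0.25 2322 ((714.39892578125, -24.671722412109375), (99.45538330078125, 235.95220947265625), 13.312545776367188)
0.195 121 ((688.2926025390625, -29.344253540039062), (43.81787109375, 231.33853149414062), 12.626708984375)
top left 0.015 37 0.0239 [(541.9605712890625, 319.36859130859375), 27.333637237548828]
top left 0.04 247 0.0476 [(547.5060424804688, 330.0318908691406), 30.2272891998291]
top right 0.015 263 0.0247 [(530.23876953125, -374.83758544921875), 30.47681999206543]
side left 0.015 11 0.0232 [(537.2254638671875, 317.38482666015625), 18.522361755371094]
side left 0.04 107 0.0474 [(546.3255004882812, 316.76239013671875), 28.597183227539062]
side right 0.015 196 0.0246 [(527.9921875, -378.07855224609375), 31.60928726196289]
```

View pics/topc.png

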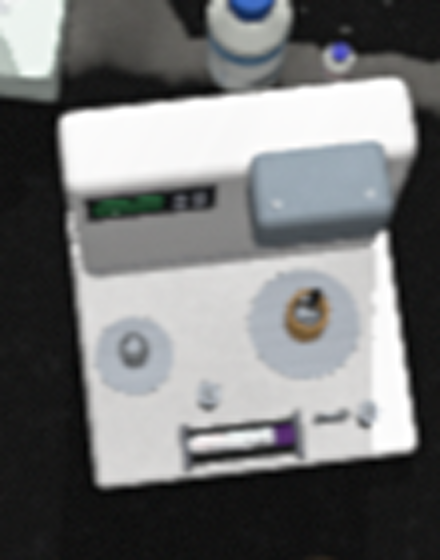

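View pics/sidec.png

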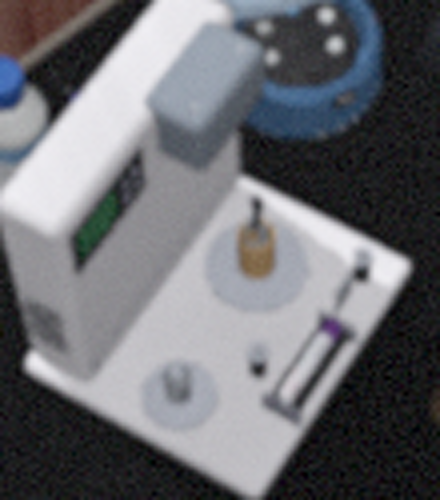

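```bash
python3 - <<'E'
from h import *
D={n:np.load(f'/tmp/{n}.npz')['P'] for n in('top','side')}
def near(n,c,r,lo,hi):
    Q=D[n].reshape(-1,3); Q=Q[~np.isnan(Q[:,2])]
    return Q[(np.hypot(*(Q[:,:2]-np.array(c)).T)<r)&(Q[:,2]>lo)&(Q[:,2]<hi)]
def show(t,q):
    if len(q)<5: return print(t,len(q))
    (c,r)=cv2.minEnclosingCircle((q[:,:2]*1000).astype(np.float32))
    print(t,len(q),'mean',(q.mean(0)*1000).round(1),'enc',np.round(c,1),round(r,1),'circ',(circ(q)*1000).round(1))
for n in D:
    show(n+' coretop',near(n,(.665,-.089),.04,.07,.082)); show(n+' keeper',near(n,(.67,-.089),.04,.1,.14))
    show(n+' core side',near(n,(.665,-.089),.035,.045,.07))
    show(n+' takespin',near(n,(.625,.045),.03,.042,.075))
    for nm,c,r,lo,hi in(('platS',(.665,-.089),.06,.027,.033),('platT',(.623,.043),.045,.027,.033)):
        show(n+nm,near(n,c,r,lo,hi))
    for nm,c,r,lo,hi in(('white',(.57,.4),.06,.06,.13),('brown',(.62,.31),.04,.03,.08),('beaker',(.635,-.37),.06,.03,.095),('amber',(.542,-.455),.06,.03,.11),('roll',(.547,.327),.034,.044,.051)):
        show(n+nm,near(n,c,r,lo,hi))
# yaw from the housing top
w=D['top'][130:200,240:350].reshape(-1,3); q=w[(w[:,2]>.259)&(w[:,2]<.266)]; print(cv2.minAreaRect((q[:,:2]*1000).astype(np.float32)))
q=near('side',(.715,-.025),.2,.259,.266); print(cv2.minAreaRect((q[:,:2]*1000).astype(np.float32)))
E
```

```text
top coretop 52 mean [661.9 -86.7  76.6] enc [663.9 -87.9] 16.9 circ [664.9 -88.   14. ]
top keeper 16 mean [662.2 -89.6 119.1] enc [661.7 -91.4] 6.3 circ [663.1 -90.1   3.6]
top core side 30 mean [657.4 -88.4  59. ] enc [660.9 -88.4] 15.6 circ [661.4 -88.   13.9]
top takespin 36 mean [619.2  39.9  61.7] enc [621.9  41.1] 11.3 circ [622.   40.7   9.4]
topplatS 337 mean [661.6 -88.9  30.1] enc [669.3 -89.2] 53.8 circ [665.8 -89.2  34.1]
topplatT 202 mean [621.2  41.6  30.2] enc [623.7  40.2] 43.5 circ [622.2  41.3  24. ]
topwhite 265 mean [571.2 398.4  96.6] enc [574.1 404.9] 26.7 circ [572.6 401.2  15.9]
topbrown 101 mean [617.1 302.7  58.4] enc [620. 306.] 15.9 circ [618.2 304.7  10.5]
topbeaker 335 mean [ 631.9 -366.4   62.4] enc [ 641.3 -372.5] 53.4 circ [ 627.  -361.4   33.8]
topamber 389 mean [ 539.4 -470.1   79.3] enc [ 541.5 -477.3] 42.3 circ [ 543.7 -478.9   31.6]
toproll 189 mean [546.3 328.5  47.6] enc [547.2 329.9] 29.9 circ [546.7 329.3  23.2]
side coretop 49 mean [659.2 -86.4  76.6] enc [662.1 -89.6] 17.3 circ [663.4 -90.3  14.1]
side keeper 17 mean [661.7 -91.2 118.7] en
[... 277 characters left out ...]
88. ] 58.0 circ [666.9 -93.9  34.8]
sideplatT 161 mean [620.8  40.4  30. ] enc [627.4  39.6] 37.2 circ [623.6  36.8  24.1]
sidewhite 0
sidebrown 120 mean [614.  305.4  57.1] enc [618.  304.3] 16.1 circ [616.1 304.9  10.5]
sidebeaker 405 mean [ 628.7 -366.4   62.1] enc [ 641.1 -372.1] 53.6 circ [ 626.7 -364.6   33.8]
sideamber 355 mean [ 538.4 -471.5   77.4] enc [ 542.  -477.5] 40.9 circ [ 543.9 -480.2   31.8]
sideroll 91 mean [546.4 310.4  47.5] enc [546.3 316.8] 28.6 circ [544.9 339.4  33.3]
((712.539306640625, -24.296302795410156), (96.00894927978516, 231.55563354492188), 13.312544822692871)
((711.90966796875, -24.80994415283203), (96.06930541992188, 232.60218811035156), 12.63218879699707)
```

```bash
cat >> h.py <<'E'
def pose(G,yaw,lean,back=0.,depth=.019):   # G = point on tool axis `depth` behind TCP
    R=Ro.from_euler('xyz',[180,-lean,yaw],degrees=True); z=R.as_matrix()[:,2]
    return np.array(G)+(depth-back)*z, R
def row(p,R,g,o=None):
    o=o or get_obs(); R0=Ro.from_euler('xyz',o['tool_rot'],degrees=True)
    return (R0.inv().apply(p-o['tool_pos'])/.3).round(4).tolist()+((R0.inv()*R).as_rotvec()/np.pi).round(4).tolist()+[g]
SUP=np.array([.664,-.0895,.03]); TAK=np.array([.6215,.0395,.03]); ROLL=np.array([.547,.3295,0]); YAW=13.
E
python3 - <<'E'
from h import *
p,R=pose(SUP+[0,0,.038],YAW,42,back=.12); print(p,row(p,R,1))
E
```

```text
[ 0.59814994 -0.10470269  0.14305763] [1.6357, -0.973, 0.264, -0.0271, 0.2323, 0.0698, 1]
```

Emit:
{"method": "servo_tool", "body": {"series": [[[0.9, -0.54, 0.0, -0.013, 0.12, 0.035, 1], [0.9, -0.54, 0.0, -0.013, 0.12, 0.035, 1], [0.9, -0.54, 0.0, -0.013, 0.12, 0.035, 1], [0.9, -0.54, 0.0, -0.013, 0.12, 0.035, 1], [0.9, -0.54, 0.0, -0.013, 0.12, 0.035, 1], [0.9, -0.54, 0.0, -0.013, 0.12, 0.035, 1], [0.9, -0.54, 0.0, -0.013, 0.12, 0.035, 1], [0.9, -0.54, 0.0, -0.013, 0.12, 0.035, 1]]]}}

```text
time_s: 0.92
tool_pos: [0.46, -0.3136, 0.2229]
tool_rot: [178.8, -21.7, 20.3]
force: [1.0, -0.7, 0.1]
grip_width: 0.087
grasp_force: 0.0
```

```bash
python3 - <<'E'
from h import *
o=get_obs(); print(o['time_s'],o['tool_pos'],o['tool_rot'],o['qpos'].round(1))
p,R=pose(SUP+[0,0,.038],YAW,42,back=.12); print(p,row(p,R,1))
E
```

```text
0.9167 [ 0.45995863 -0.31357257  0.22291609] [178.84501396 -21.73719657  20.32163918] [ 60.   -0.4 -15.9 107.6 -21.4  63.6 -17.8]
[ 0.59814994 -0.10470269  0.14305763] [0.5273, -0.5028, 0.4868, -0.0152, 0.1121, 0.0359, 1]
```

Emit:
{"method": "servo_tool", "body": {"series": [[[0.527, -0.503, 0.487, -0.015, 0.112, 0.036, 1], [0.527, -0.503, 0.487, -0.015, 0.112, 0.036, 1], [0.527, -0.503, 0.487, -0.015, 0.112, 0.036, 1], [0.527, -0.503, 0.487, -0.015, 0.112, 0.036, 1], [0.527, -0.503, 0.487, -0.015, 0.112, 0.036, 1], [0.527, -0.503, 0.487, -0.015, 0.112, 0.036, 1], [0.527, -0.503, 0.487, -0.015, 0.112, 0.036, 1], [0.527, -0.503, 0.487, -0.015, 0.112, 0.036, 1], [0.527, -0.503, 0.487, -0.015, 0.112, 0.036, 1]]]}}

```text
time_s: 1.67
tool_pos: [0.5967, -0.1095, 0.142]
tool_rot: [-180.0, -41.9, 12.8]
force: [-0.1, -0.3, 0.4]
grip_width: 0.0866
grasp_force: 0.0
```

```bash
python3 - <<'E'
from h import *
o=get_obs(); print(o['tool_pos'],o['tool_rot'],o['qpos'].round(1))
p,R=pose(SUP+[0,0,.038],YAW,42); print(p,row(p,R,1))
d,P=cam('top'); e,P2=cam('side')
f=np.hstack([cv2.resize(d['frame'][110:260,235:365],(400,460)),cv2.resize(e['frame'][120:270,210:340],(400,460))]); cv2.imwrite('pics/a.png',f[:,:,::-1])
E
```

```text
[ 0.59673724 -0.10950687  0.14195709] [-179.98797663  -41.90624832   12.83161234] [ 49.1  -2.3 -27.5 127.9 -54.9  28.6 -12.3]
[ 0.67638764 -0.08664009  0.05388025] [0.0092, -0.0153, 0.4027, 0.0006, 0.0005, -0.0007, 1]
```

View pics/a.png

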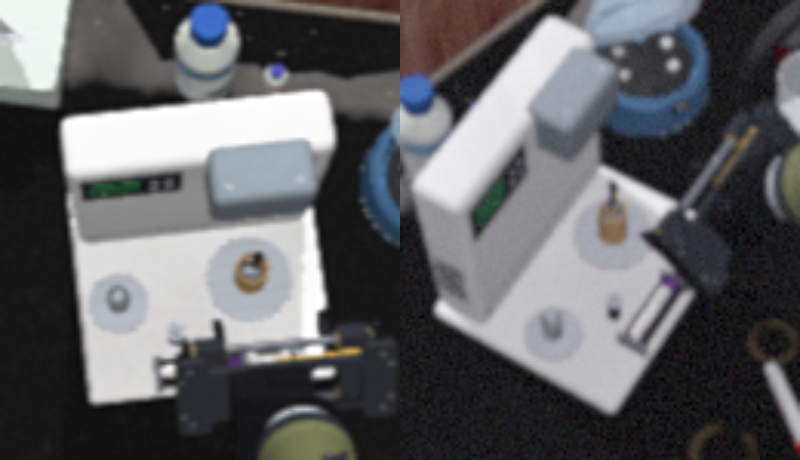

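The gripper is squarely in front of the core, which is at (250,270) in the left half, and the fingers straddle it. I'll move in now.

Emit:
{"method": "servo_tool", "body": {"series": [[[0.0, -0.005, 0.07, 0, 0, 0, 1], [0.0, -0.005, 0.14, 0, 0, 0, 1], [0.0, -0.005, 0.21, 0, 0, 0, 1], [0.0, -0.005, 0.28, 0, 0, 0, 1], [0.0, -0.005, 0.34, 0, 0, 0, 1], [0.0, -0.005, 0.38, 0, 0, 0, 1], [0.0, -0.005, 0.4, 0, 0, 0, 1], [0.0, -0.005, 0.4, 0, 0, 0, 1], [0.0, -0.005, 0.4, 0, 0, 0, 1]]]}}

```text
time_s: 2.52
tool_pos: [0.6745, -0.0933, 0.0532]
tool_rot: [180.0, -41.9, 12.6]
force: [0.1, -0.2, 0.6]
grip_width: 0.0873
grasp_force: 0.0
```

```bash
python3 - <<'E'
from h import *
o=get_obs(); print(o['tool_pos'],o['tool_rot'],o['force'])
p,R=pose(SUP+[0,0,.038],YAW,42); print(p,row(p,R,1))
E
```

```text
[ 0.67446913 -0.0932592   0.05321785] [179.99628058 -41.93645625  12.58143713] [ 0.12012597 -0.20180881  0.57334223]
[ 0.67638764 -0.08664009  0.05388025] [0.0097, -0.0201, 0.0057, 0.0016, 0.0004, -0.0017, 1]
```

Emit:
{"method": "servo_tool", "body": {"series": [[[0.0097, -0.0201, 0.0057, 0.0016, 0.0004, -0.0017, 1], [0.0097, -0.0201, 0.0057, 0.0016, 0.0004, -0.0017, 1], [0.0097, -0.0201, 0.0057, 0.0016, 0.0004, -0.0017, 0.6], [0.0097, -0.0201, 0.0057, 0.0016, 0.0004, -0.0017, 0.6]]], "grip_force": 12}}

```text
time_s: 2.85
tool_pos: [0.6766, -0.0853, 0.0544]
tool_rot: [179.9, -42.0, 13.2]
force: [-0.2, -0.8, 0.4]
grip_width: 0.08
grasp_force: 0.0
```

```bash
python3 - <<'E'
from h import *
o=get_obs(); print(o['tool_pos'],o['tool_rot'],o['force'],o['grip_width'])
p,R=pose(SUP+[0,0,.038],YAW,42); print(p,row(p,R,1))
E
```

```text
[ 0.67664429 -0.08526197  0.05439108] [179.93525828 -42.04348799  13.15961178] [-0.21217675 -0.82728093  0.40269691] 0.07999884622319169
[ 0.67638764 -0.08664009  0.05388025] [-0.0025, 0.0043, 0.0, -0.0002, -0.0002, 0.0007, 1]
```

Emit:
{"method": "servo_tool", "body": {"series": [[[-0.002, 0.004, 0, 0, 0, 0, 0.3], [-0.002, 0.004, 0, 0, 0, 0, 0.3], [-0.002, 0.004, 0, 0, 0, 0, 0.2], [-0.002, 0.004, 0, 0, 0, 0, 0.2], [-0.002, 0.004, 0, 0, 0, 0, 0.2], [-0.002, 0.004, 0, 0, 0, 0, 0.2], [-0.002, 0.004, 0, 0, 0, 0, 0.2], [-0.002, 0.004, 0, 0, 0, 0, 0.2]]], "grip_force": 12}}

```text
time_s: 3.52
tool_pos: [0.6765, -0.087, 0.0533]
tool_rot: [180.0, -42.0, 13.1]
force: [0.3, 0.0, -0.2]
grip_width: 0.0313
grasp_force: 12.0
```

```bash
python3 - <<'E'
from h import *
o=get_obs(); print(o['tool_pos'],o['tool_rot'],o['force'],o['grip_width'],o['grasp_force'])
p,R=pose(SUP+[0,0,.038+.115],YAW,42); print(p,row(p,R,.2))
p,R=pose(SUP+[0,0,.038+.01],YAW,42); print(p,row(p,R,.2))
E
```

```text
[ 0.67646265 -0.08698199  0.05332164] [179.97798328 -42.01126814  13.07410485] [ 0.34156299  0.02572908 -0.16510347] 0.0313332577662137 11.999802759203249
[ 0.67638764 -0.08664009  0.16888025] [0.2578, -0.0011, -0.2862, -0.0002, -0.0001, 0.0003, 0.2]
[ 0.67638764 -0.08664009  0.06388025] [0.0236, -0.0012, -0.0261, -0.0002, -0.0001, 0.0003, 0.2]
```

Emit:
{"method": "servo_tool", "body": {"series": [[[0.0124, 0, -0.0137, 0, 0, 0, 0.2], [0.0372, 0, -0.0411, 0, 0, 0, 0.2], [0.062, 0, -0.0685, 0, 0, 0, 0.2], [0.0992, 0, -0.11, 0, 0, 0, 0.2], [0.136, 0, -0.151, 0, 0, 0, 0.2], [0.174, 0, -0.192, 0, 0, 0, 0.2], [0.21, 0, -0.233, 0, 0, 0, 0.2], [0.236, 0, -0.262, 0, 0, 0, 0.2], [0.258, -0.001, -0.286, 0, 0, 0, 0.2], [0.258, -0.001, -0.286, 0, 0, 0, 0.2], [0.258, -0.001, -0.286, 0, 0, 0, 0.2]]]}}

```text
time_s: 4.43
tool_pos: [0.6765, -0.086, 0.1692]
tool_rot: [180.0, -42.0, 13.2]
force: [-0.9, -0.2, -1.4]
grip_width: 0.0313
grasp_force: 12.0
```

```bash
python3 - <<'E'
from h import *
o=get_obs(); print(o['tool_pos'],o['tool_rot'],o['force'],o['grip_width'],o['grasp_force'])
Q=[]
for n in('top','side'):
    d,P=cam(n); Q=P.reshape(-1,3); f=d['frame'].reshape(-1,3).astype(int)
    k=(np.hypot(Q[:,0]-.664,Q[:,1]+.0895)<.03)&(Q[:,2]>.1)&(Q[:,2]<.2); k&=(f[:,0]-f[:,2]>40)
    q=Q[k]; print(n,k.sum(),q.mean(0),q[:,2].min(),q[:,2].max())
p,R=pose(TAK+[0,0,.038+.07],YAW,42); print(p,row(p,R,.2))
E
```

```text
[ 0.67651199 -0.08595935  0.16918013] [179.96294421 -42.03835715  13.16922816] [-0.91233317 -0.19149063 -1.37614571] 0.03130403347745508 11.99999030760523
top 67 [ 0.66760632 -0.08703629  0.18489609] 0.15632509287991558 0.19895346717632623<stdin>:7: RuntimeWarning: Mean of empty slice.
  ret = um.true_divide(
Traceback (most recent call last):
ValueError: zero-size array to reduction operation minimum which has no identity
```

```bash
python3 - <<'E'
from h import *
p,R=pose(TAK+[0,0,.038+.115],YAW,42); print(p,row(p,R,.2))
p,R=pose(TAK+[0,0,.038+.055],YAW,42); print(p,row(p,R,.2))
E
```

```text
[0.63388764 0.04235991 0.16888025] [-0.0266, -0.4477, -0.0287, -0.0008, 0.0004, 0.0003, 0.2]
[0.63388764 0.04235991 0.10888025] [-0.1602, -0.4475, 0.1201, -0.0008, 0.0004, 0.0003, 0.2]
```

Emit:
{"method": "servo_tool", "body": {"series": [[[-0.002, -0.04, -0.002, 0, 0, 0, 0.2], [-0.007, -0.12, -0.008, 0, 0, 0, 0.2], [-0.013, -0.22, -0.014, 0, 0, 0, 0.2], [-0.019, -0.32, -0.02, 0, 0, 0, 0.2], [-0.025, -0.4, -0.025, 0, 0, 0, 0.2], [-0.05, -0.4475, 0.0, 0, 0, 0, 0.2], [-0.09, -0.4475, 0.04, 0, 0, 0, 0.2], [-0.13, -0.4475, 0.09, 0, 0, 0, 0.2], [-0.16, -0.4475, 0.12, 0, 0, 0, 0.2], [-0.16, -0.4475, 0.12, 0, 0, 0, 0.2], [-0.16, -0.4475, 0.12, 0, 0, 0, 0.2]]]}}

```text
time_s: 5.45
tool_pos: [0.6334, 0.0429, 0.1085]
tool_rot: [-179.8, -41.9, 13.0]
force: [0.6, -0.3, 0.2]
grip_width: 0.0314
grasp_force: 12.0
```

```bash
python3 - <<'E'
from h import *
o=get_obs(); print(o['tool_pos'],o['tool_rot'],o['force'],o['grip_width'],o['grasp_force'])
for n in('top','side'):
    d,P=cam(n); Q=P.reshape(-1,3); f=d['frame'].reshape(-1,3).astype(int)
    k=(np.hypot(Q[:,0]-TAK[0],Q[:,1]-TAK[1])<.03)&(Q[:,2]>.06)&(Q[:,2]<.16); k&=(f[:,0]-f[:,2]>35)
    q=Q[k]; print(n,k.sum())
    if len(q)>5:
        t=q[q[:,2]>q[:,2].max()-.008]; print(q.mean(0),np.percentile(q[:,2],[3,97]),'top',len(t),t.mean(0),cv2.minEnclosingCircle((t[:,:2]*1000).astype(np.float32)))
    cv2.imwrite('/tmp/%s.png'%n,d['frame'][150:240,230:340] if n=='top' else d['frame'][170:270,210:320])
a,b=[cv2.resize(cv2.imread('/tmp/%s.png'%n),(400,360))[:,:,::-1] for n in('top','side')]
cv2.imwrite('pics/b.png',np.hstack([a,b]))
p,R=pose(TAK+[0,0,.038+.055],YAW,42); print(p,row(p,R,.2))
E
```

```text
[0.63344657 0.04294014 0.10853337] [-179.84049811  -41.86317532   13.04130078] [ 0.57898284 -0.25077678  0.22402282] 0.031404637935097617 11.999979516696158
top 67
[0.62214298 0.04229234 0.12240373] [0.09472935 0.13924749] top 3 [0.61204659 0.03852333 0.14334664] ((613.6741943359375, 42.475406646728516), 21.5072021484375)
side 9
[0.62661353 0.03059235 0.1322253 ] [0.12737304 0.13598306] top 8 [0.62786349 0.03086179 0.13296906] ((623.89208984375, 31.48756217956543), 11.568658828735352)
[0.63388764 0.04235991 0.10888025] [-0.0072, -0.001, 0.0022, -0.0005, -0.0004, 0.0005, 0.2]
```

View pics/b.png

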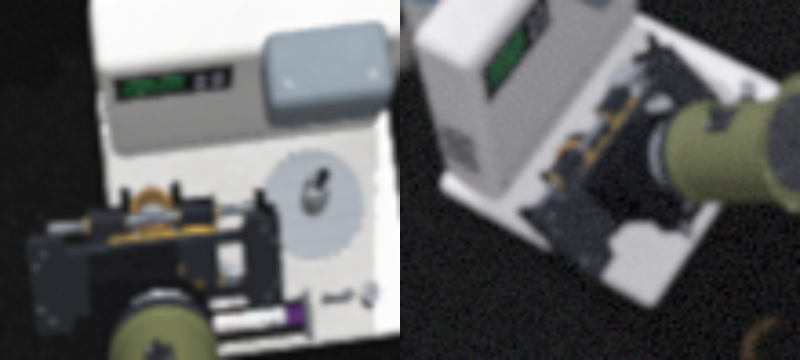

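The core is held upright over the take-up at (150,200) in the left half, and the supply spindle is bare at (315,190). I'll lower it gently.

Emit:
{"method": "servo_tool", "body": {"series": [[[-0.004, 0, 0, 0, 0, 0, 0.2], [-0.011, 0, 0.008, 0, 0, 0, 0.2], [-0.022, 0, 0.02, 0, 0, 0, 0.2], [-0.033, 0, 0.033, 0, 0, 0, 0.2], [-0.045, 0, 0.045, 0, 0, 0, 0.2], [-0.056, 0, 0.058, 0, 0, 0, 0.2], [-0.064, 0, 0.066, 0, 0, 0, 0.2], [-0.064, 0, 0.066, 0, 0, 0, 0.2]]]}}

```text
time_s: 6.22
tool_pos: [0.6334, 0.0417, 0.0819]
tool_rot: [-179.9, -42.0, 13.1]
force: [-0.1, 0.2, -0.1]
grip_width: 0.0315
grasp_force: 12.0
```

```bash
python3 - <<'E'
from h import *
o=get_obs(); print(o['tool_pos'],o['tool_rot'],o['force'],o['grip_width'],o['grasp_force'])
p,R=pose(TAK+[0,0,.038],YAW,42); print(p,row(p,R,.2))
E
```

```text
[0.63337697 0.04171255 0.08192072] [-179.94050612  -41.97328279   13.05013247] [-0.07746578  0.19078357 -0.06646053] 0.03149541951521889 11.999746495419004
[0.63388764 0.04235991 0.05388025] [-0.0609, -0.0016, 0.0709, -0.0005, 0.0001, 0.0002, 0.2]
```

Emit:
{"method": "servo_tool", "body": {"series": [[[-0.008, -0.001, 0.009, 0, 0, 0, 0.2], [-0.016, -0.001, 0.018, 0, 0, 0, 0.2], [-0.025, -0.001, 0.029, 0, 0, 0, 0.2], [-0.035, -0.001, 0.04, 0, 0, 0, 0.2], [-0.045, -0.001, 0.052, 0, 0, 0, 0.2], [-0.053, -0.001, 0.061, 0, 0, 0, 0.2], [-0.059, -0.001, 0.068, 0, 0, 0, 0.2], [-0.059, -0.001, 0.068, 0, 0, 0, 0.2]]]}}

```text
time_s: 6.88
tool_pos: [0.6342, 0.0419, 0.0555]
tool_rot: [180.0, -42.0, 13.1]
force: [1.0, -1.4, -1.0]
grip_width: 0.0315
grasp_force: 12.0
```

```bash
python3 - <<'E'
from h import *
o=get_obs(); print(o['tool_pos'],o['tool_rot'],o['force'],o['grip_width'],o['grasp_force'])
p,R=pose(TAK+[0,0,.038],YAW,42); print(p,row(p,R,.2))
E
```

```text
[0.63424222 0.04190399 0.05545883] [179.99398069 -42.01118687  13.06089968] [ 0.98789216 -1.36340682 -0.9540523 ] 0.0315076169829707 11.999599916402985
[0.63388764 0.04235991 0.05388025] [-0.0041, -0.0017, 0.0034, -0.0002, -0.0001, 0.0003, 0.2]
```

Emit:
{"method": "servo_tool", "body": {"series": [[[-0.004, -0.001, 0.004, 0, 0, 0, 0.2], [-0.004, -0.001, 0.004, 0, 0, 0, 0.55], [-0.004, -0.001, 0.004, 0, 0, 0, 0.6], [-0.004, -0.001, 0.004, 0, 0, 0, 0.6], [-0.004, -0.001, 0.004, 0, 0, 0, 0.6], [-0.004, -0.001, -0.05, 0, 0, 0, 0.6], [-0.004, -0.001, -0.13, 0, 0, 0, 0.6], [-0.004, -0.001, -0.23, 0, 0, 0, 0.6], [-0.004, -0.001, -0.36, 0, 0, 0, 0.8], [-0.004, -0.001, -0.5, 0, 0, 0, 1], [-0.004, -0.001, -0.5, 0, 0, 0, 1], [-0.004, -0.001, -0.5, 0, 0, 0, 1]]]}}

```text
time_s: 7.88
tool_pos: [0.5399, 0.0174, 0.1617]
tool_rot: [-179.8, -41.7, 12.9]
force: [1.2, 0.3, -1.1]
grip_width: 0.0713
grasp_force: 0.0
```

```bash
python3 - <<'E'
from h import *
o=get_obs(); print(o['tool_pos'],o['tool_rot'],o['force'],o['grip_width'],o['grasp_force'])
for n in('top','side'):
    d,P=cam(n); Q=P.reshape(-1,3)
    for nm,c,lo,hi in(('core',TAK,.07,.085),('spindle',SUP,.06,.083),('keeper',SUP,.1,.14),('roll',ROLL,.044,.052)):
        q=Q[(np.hypot(Q[:,0]-c[0],Q[:,1]-c[1])<.033)&(Q[:,2]>lo)&(Q[:,2]<hi)]
        if len(q)>4: print(n,nm,len(q),(q.mean(0)*1000).round(1),np.round(cv2.minEnclosingCircle((q[:,:2]*1000).astype(np.float32))[0],1))
p,R=pose(ROLL+[0,0,.036],25.5,42,back=.12); print(p,row(p,R,1))
E
```

```text
[0.53987936 0.01740096 0.16171688] [-179.78959219  -41.71175578   12.9364924 ] [ 1.21652554  0.30331257 -1.1194793 ] 0.07131596673966016 0.0
top core 45 [621.4  41.1  77.5] [621.5  41.8]
top spindle 18 [657.8 -86.   72.3] [663.5 -87.9]
top keeper 14 [663.1 -89.8 120.2] [663.8 -90.1]
top roll 205 [546.5 328.6  48.1] [547.  329.4]
side core 50 [620.6  39.5  76.2] [621.3  39.4]
side spindle 26 [658.  -85.7  72.9] [659.8 -87.2]
side keeper 17 [661.5 -91.  119.3] [661.5 -91.8]
side roll 91 [546.2 310.1  47.8] [546.  318.1]
[0.48600131 0.30040512 0.11105763] [-0.0907, -0.9562, 0.1532, 0.0456, 0.0002, -0.0513, 1]
```

The core is home on the take-up, with its top at 77.5 mm against the expected 78. Next, the wide roll.

Emit:
{"method": "servo_tool", "body": {"series": [[[-0.09, -0.956, 0.15, 0.045, 0, -0.051, 1], [-0.09, -0.956, 0.15, 0.045, 0, -0.051, 1], [-0.09, -0.956, 0.15, 0.045, 0, -0.051, 1], [-0.09, -0.956, 0.15, 0.045, 0, -0.051, 1], [-0.09, -0.956, 0.15, 0.045, 0, -0.051, 1], [-0.09, -0.956, 0.15, 0.045, 0, -0.051, 1], [-0.09, -0.956, 0.15, 0.045, 0, -0.051, 1], [-0.09, -0.956, 0.15, 0.045, 0, -0.051, 1], [-0.09, -0.956, 0.15, 0.045, 0, -0.051, 1], [-0.09, -0.956, 0.15, 0.045, 0, -0.051, 1], [-0.09, -0.956, 0.15, 0.045, 0, -0.051, 1]]]}}

```text
time_s: 8.9
tool_pos: [0.4858, 0.2994, 0.1121]
tool_rot: [180.0, -42.0, 25.4]
force: [-0.1, -1.1, 0.2]
grip_width: 0.0871
grasp_force: 0.0
```

```bash
python3 - <<'E'
from h import *
o=get_obs(); print(o['tool_pos'],o['tool_rot'],o['force'],o['grip_width'],o['qpos'].round(1))
p,R=pose(ROLL+[0,0,.038],25.5,42,back=.1); print(p,row(p,R,1))
p,R=pose(ROLL+[0,0,.038],25.5,42); print(p,row(p,R,1))
E
```

```text
[0.48582961 0.29935581 0.11210102] [179.95619073 -41.96931054  25.35780492] [-0.10536712 -1.09982244  0.23732984] 0.0871159750797532 [ 28.7 -14.9 -63.4 136.3 -25.2   9.9 -80.4]
[0.49808026 0.30616648 0.09819473] [0.0037, -0.0031, 0.0656, 0.0008, 0.0002, -0.0006, 1]
[0.558475   0.33497329 0.02388025] [0.0038, -0.0039, 0.399, 0.0008, 0.0002, -0.0006, 1]
```

Emit:
{"method": "servo_tool", "body": {"series": [[[0.003, -0.003, 0.05, 0, 0, 0, 1], [0.003, -0.003, 0.11, 0, 0, 0, 1], [0.003, -0.003, 0.18, 0, 0, 0, 1], [0.003, -0.003, 0.25, 0, 0, 0, 1], [0.003, -0.003, 0.31, 0, 0, 0, 1], [0.003, -0.003, 0.36, 0, 0, 0, 1], [0.003, -0.003, 0.39, 0, 0, 0, 1], [0.003, -0.003, 0.399, 0, 0, 0, 1], [0.003, -0.003, 0.399, 0, 0, 0, 1], [0.003, -0.003, 0.399, 0, 0, 0, 1]]]}}

```text
time_s: 9.73
tool_pos: [0.5221, 0.3128, 0.0917]
tool_rot: [-176.4, -41.2, 23.0]
force: [0.2, 0.2, -0.3]
grip_width: 0.0865
grasp_force: 0.0
```

```bash
python3 - <<'E'
from h import *
o=get_obs(); print(o['tool_pos'],o['tool_rot'],o['force'],o['grip_width'],o['qpos'].round(1))
p,R=pose(ROLL+[0,0,.038],25.5,42); print(p,row(p,R,1))
E
```

```text
[0.52211101 0.31284162 0.09172754] [-176.35623217  -41.1793838    23.0007615 ] [ 0.15174202  0.17453663 -0.32284112] 0.08653003940980124 [ -17.1   -0.8  -19.3  133.6   39.3    7.9 -139.3]
[0.558475   0.33497329 0.02388025] [-0.0432, -0.0038, 0.2634, -0.011, 0.0042, -0.0105, 1]
```

Emit:
{"method": "servo_tool", "body": {"series": [[[-0.02, -0.002, 0.03, -0.005, 0.002, -0.005, 1], [-0.043, -0.004, 0.06, -0.011, 0.004, -0.01, 1], [-0.043, -0.004, 0.09, -0.011, 0.004, -0.01, 1], [-0.043, -0.004, 0.09, -0.011, 0.004, -0.01, 1], [-0.043, -0.004, 0.09, -0.011, 0.004, -0.01, 1]]]}}

```text
time_s: 10.15
tool_pos: [0.5288, 0.3134, 0.0724]
tool_rot: [-178.6, -40.6, 24.8]
force: [-0.0, -0.7, -0.4]
grip_width: 0.0871
grasp_force: 0.0
```

```bash
python3 - <<'E'
from h import *
o=get_obs(); print(o['tool_pos'],o['tool_rot'],o['joint_velocities'].round(),o['qpos'].round(1))
p,R=pose(ROLL+[0,0,.038],25.5,42); print(p,row(p,R,1))
E
```

```text
[0.52883117 0.313385   0.07238192] [-178.62594096  -40.56573376   24.84295758] [-103.    5.  105.    2.    1.   -5.   -2.] [ -52.2    1.3   15.3  134.1   54.     7.6 -153.1]
[0.558475   0.33497329 0.02388025] [-0.0141, -0.019, 0.2013, -0.0052, 0.0079, -0.0028, 1]
```

```bash
python3 - <<'E'
from h import *
o=get_obs(); 
p,R=pose(ROLL+[0,0,.038+.08],25.5,42); print(p,row(p,R,1))
E
```

```text
[0.558475   0.33497329 0.10388025] [0.1594, -0.0238, -0.0012, -0.0052, 0.0079, -0.0028, 1]
```

Emit:
{"method": "servo_tool", "body": {"series": [[[0.04, 0.0, 0, 0, 0, 0, 1], [0.08, -0.012, 0, 0, 0, 0, 1], [0.12, -0.02, 0, 0, 0, 0, 1], [0.16, -0.024, 0, -0.005, 0.008, -0.003, 1], [0.16, -0.024, 0, -0.005, 0.008, -0.003, 1], [0.16, -0.024, 0, -0.005, 0.008, -0.003, 1], [0.16, -0.024, 0, -0.005, 0.008, -0.003, 1], [0.16, -0.024, 0, -0.005, 0.008, -0.003, 1]]]}}

```text
time_s: 10.82
tool_pos: [0.5572, 0.3362, 0.1032]
tool_rot: [-180.0, -41.9, 25.7]
force: [-0.1, -0.1, 0.1]
grip_width: 0.0871
grasp_force: 0.0
```

```bash
python3 - <<'E'
from h import *
o=get_obs(); print(o['tool_pos'],o['tool_rot'],o['joint_velocities'].round(),o['qpos'].round(1))
p,R=pose(ROLL+[0,0,.038],25.5,42); print(p,row(p,R,1))
p,R=pose(ROLL+[0,0,.038+.08],25.5,42); print(p,row(p,R,1))
E
```

```text
[0.55719025 0.33622401 0.10324862] [-179.9757901   -41.94311668   25.67702281] [ 1. -0. -1. -0.  1. -0. -1.] [ -51.9    2.1   14.1  129.4   46.9   10.6 -145.9]
[0.558475   0.33497329 0.02388025] [-0.1753, 0.0057, 0.1982, -0.0008, 0.0003, 0.0007, 1]
[0.558475   0.33497329 0.10388025] [0.0029, 0.0056, -0.0002, -0.0008, 0.0003, 0.0007, 1]
```

Emit:
{"method": "servo_tool", "body": {"series": [[[-0.02, 0.003, 0.022, 0, 0, 0, 1], [-0.05, 0.005, 0.055, 0, 0, 0, 1], [-0.08, 0.005, 0.09, 0, 0, 0, 1], [-0.11, 0.005, 0.124, 0, 0, 0, 1], [-0.14, 0.005, 0.158, 0, 0, 0, 1], [-0.165, 0.005, 0.186, 0, 0, 0, 1], [-0.175, 0.005, 0.198, 0, 0, 0, 1], [-0.175, 0.005, 0.198, 0, 0, 0, 1], [-0.175, 0.005, 0.198, 0, 0, 0, 1]]]}}

```text
time_s: 11.57
tool_pos: [0.5616, 0.3379, 0.0474]
tool_rot: [179.7, -39.6, 25.8]
force: [0.7, -0.5, 0.2]
grip_width: 0.0866
grasp_force: 0.0
```

```bash
python3 - <<'E'
from h import *
o=get_obs(); print(o['tool_pos'],o['tool_rot'],o['force'],o['joint_velocities'].round(),o['qpos'].round(1))
p,R=pose(ROLL+[0,0,.038],25.5,42); print(p,row(p,R,1))
E
```

```text
[0.56163932 0.33788554 0.04736175] [179.70722614 -39.58821667  25.80018061] [ 0.69624508 -0.4755934   0.22601201] [-1. -1.  1. -0.  0.  0. -0.] [ -59.8    9.6   23.2  129.1   53.3    5.5 -154.1]
[0.558475   0.33497329 0.02388025] [-0.0605, 0.0039, 0.0516, 0.0005, 0.0134, 0.0013, 1]
```

j6 and j7 are at their limits because the tool is nearly in line with the forearm. I'll go up, reduce the lean, turn to yaw 50 and then lean again.

```bash
python3 - <<'E'
from h import *
p,R=pose(ROLL+[0,0,.038+.09],25.5,35); print(p,row(p,R,1))
p,R=pose(ROLL+[0,0,.038+.10],50,10); print(p,row(p,R,1))
E
```

```text
[0.55683633 0.33419169 0.11243611] [0.123, 0.005, -0.1797, 0.0006, -0.0255, 0.0013, 1]
[0.54912076 0.33202742 0.11928865] [0.1173, 0.0005, -0.2141, 0.0586, -0.1616, -0.1238, 1]
```

Emit:
{"method": "servo_tool", "body": {"series": [[[0.03, 0, -0.045, 0, -0.006, 0, 1], [0.06, 0, -0.09, 0, -0.012, 0, 1], [0.09, 0, -0.135, 0, -0.018, 0, 1], [0.12, 0, -0.18, 0, -0.025, 0, 1], [0.117, 0, -0.214, 0.03, -0.08, -0.06, 1], [0.117, 0, -0.214, 0.059, -0.162, -0.124, 1], [0.117, 0, -0.214, 0.059, -0.162, -0.124, 1], [0.117, 0, -0.214, 0.059, -0.162, -0.124, 1], [0.117, 0, -0.214, 0.059, -0.162, -0.124, 1], [0.117, 0, -0.214, 0.059, -0.162, -0.124, 1], [0.117, 0, -0.214, 0.059, -0.162, -0.124, 1], [0.117, 0, -0.214, 0.059, -0.162, -0.124, 1]]]}}

```text
time_s: 12.57
tool_pos: [0.5494, 0.3328, 0.1193]
tool_rot: [-179.9, -10.0, 50.0]
force: [-0.8, -0.3, -1.1]
grip_width: 0.0874
grasp_force: 0.0
```

```bash
python3 - <<'E'
from h import *
o=get_obs(); print(o['tool_pos'],o['tool_rot'],o['force'],o['joint_velocities'].round(),o['qpos'].round(1))
p,R=pose(ROLL+[0,0,.038+.08],50,40); print(p,row(p,R,1))
E
```

```text
[0.54942776 0.33276157 0.11925775] [-179.9487616   -10.01603895   49.99882468] [-0.77516861 -0.25093338 -1.14005679] [-1. -1. -0.  3.  0. -0. -0.] [-31.4  14.6  -0.4 100.8  -3.7  55.2 -69.9]
[0.55485034 0.33885567 0.10344516] [0.0176, 0.0008, 0.0566, -0.0003, 0.1666, -0.0001, 1]
```

Emit:
{"method": "servo_tool", "body": {"series": [[[0.018, 0, 0.01, 0, 0.03, 0, 0.86], [0.018, 0, 0.03, 0, 0.06, 0, 0.86], [0.018, 0, 0.04, 0, 0.09, 0, 0.86], [0.018, 0, 0.056, 0, 0.12, 0, 0.86], [0.018, 0, 0.056, 0, 0.145, 0, 0.86], [0.018, 0, 0.056, 0, 0.167, 0, 0.86], [0.018, 0, 0.056, 0, 0.167, 0, 0.86], [0.018, 0, 0.056, 0, 0.167, 0, 0.86]]]}}

```text
time_s: 13.23
tool_pos: [0.5514, 0.3368, 0.1015]
tool_rot: [-179.8, -39.9, 49.8]
force: [0.3, -0.1, -0.2]
grip_width: 0.0747
grasp_force: 0.0
```

```bash
python3 - <<'E'
from h import *
o=get_obs(); print(o['tool_pos'],o['tool_rot'],o['force'],o['joint_velocities'].round(),o['qpos'].round(1))
p,R=pose(ROLL+[0,0,.038],50,40); print(p,row(p,R,1))
E
```

```text
[0.5514095  0.33675286 0.10154273] [-179.83129052  -39.87167467   49.82566183] [ 0.25569902 -0.12793754 -0.18396601] [-2.  1.  1. -4.  8.  2. -9.] [-16.6   4.8  -8.4 125.5 -50.7  19.8 -21. ]
[0.55485034 0.33885567 0.02344516] [-0.1571, 0.0049, 0.208, -0.0003, 0.0007, -0.0007, 1]
```

Emit:
{"method": "servo_tool", "body": {"series": [[[-0.01, 0.002, 0.03, 0, 0, 0, 0.86], [-0.04, 0.004, 0.064, 0, 0, 0, 0.86], [-0.07, 0.005, 0.1, 0, 0, 0, 0.86], [-0.1, 0.005, 0.137, 0, 0, 0, 0.86], [-0.13, 0.005, 0.174, 0, 0, 0, 0.86], [-0.15, 0.005, 0.198, 0, 0, 0, 0.86], [-0.157, 0.005, 0.208, 0, 0, 0, 0.86], [-0.157, 0.005, 0.208, 0, 0, 0, 0.86], [-0.157, 0.005, 0.208, 0, 0, 0, 0.86]]]}}

```text
time_s: 13.98
tool_pos: [0.5573, 0.3417, 0.0257]
tool_rot: [-179.9, -40.0, 50.1]
force: [-0.2, 0.4, 0.0]
grip_width: 0.0746
grasp_force: 0.0
```

```bash
python3 - <<'E'
from h import *
o=get_obs(); print(o['tool_pos'],o['tool_rot'],o['force'],o['joint_velocities'].round(),o['qpos'].round(1))
p,R=pose(ROLL+[0,0,.038],50,40); print(p,row(p,R,1))
E
```

```text
[0.55725337 0.34165963 0.02574778] [-179.91730988  -39.98853605   50.08093489] [-0.15516018  0.37841143  0.03595519] [-0. -1.  0. -1. -0.  0.  1.] [ -9.3  14.3 -16.6 126.5 -76.3  12.8   7.9]
[0.55485034 0.33885567 0.02344516] [-0.0144, -0.0001, -0.002, -0.0007, 0.0001, 0.0003, 1]
```

Emit:
{"method": "servo_tool", "body": {"series": [[[-0.013, 0, -0.002, 0, 0, 0, 0.86], [-0.013, 0, -0.002, 0, 0, 0, 0.86], [-0.013, 0, -0.002, 0, 0, 0, 0.86], [-0.013, 0, -0.002, 0, 0, 0, 0.5], [-0.013, 0, -0.002, 0, 0, 0, 0.5], [-0.013, 0, -0.002, 0, 0, 0, 0.5], [-0.013, 0, -0.002, 0, 0, 0, 0.5], [-0.013, 0, -0.002, 0, 0, 0, 0.5], [-0.013, 0, -0.002, 0, 0, 0, 0.5]]], "grip_force": 30}}

```text
time_s: 14.73
tool_pos: [0.5559, 0.339, 0.024]
tool_rot: [-180.0, -40.0, 50.1]
force: [0.3, 0.0, 2.3]
grip_width: 0.0579
grasp_force: 30.0
```

```bash
python3 - <<'E'
from h import *
o=get_obs(); print(o['tool_pos'],o['tool_rot'],o['force'],o['grip_width'],o['grasp_force'])
p,R=pose(ROLL+[0,0,.038],50,40); print('grasp err',row(p,R,1))
p,R=pose(ROLL+[0,0,.038+.125],50,40); print(p,row(p,R,1))
E
```

```text
[0.55594354 0.33899313 0.02397821] [-179.95721743  -40.04598462   50.09290239] [0.3410661  0.02392606 2.29079126] 0.057881194338431745 29.9687976335008
grasp err [-0.0032, -0.0025, -0.0004, -0.0006, -0.0003, 0.0004, 1]
[0.55485034 0.33885567 0.14844516] [0.2649, -0.0027, -0.3193, -0.0006, -0.0003, 0.0004, 1]
```

Emit:
{"method": "servo_tool", "body": {"series": [[[0.013, 0, -0.016, 0, 0, 0, 0.5], [0.04, 0, -0.048, 0, 0, 0, 0.5], [0.07, 0, -0.084, 0, 0, 0, 0.5], [0.1, 0, -0.12, 0, 0, 0, 0.5], [0.14, 0, -0.168, 0, 0, 0, 0.5], [0.18, 0, -0.216, 0, 0, 0, 0.5], [0.22, 0, -0.265, 0, 0, 0, 0.5], [0.25, 0, -0.301, 0, 0, 0, 0.5], [0.265, 0, -0.319, 0, 0, 0, 0.5], [0.265, 0, -0.319, 0, 0, 0, 0.5], [0.265, 0, -0.319, 0, 0, 0, 0.5]]]}}

```text
time_s: 15.65
tool_pos: [0.5544, 0.3385, 0.1471]
tool_rot: [-179.9, -39.9, 50.1]
force: [-0.9, -0.2, -3.0]
grip_width: 0.0576
grasp_force: 30.0
```

```bash
python3 - <<'E'
from h import *
o=get_obs(); print(o['tool_pos'],o['tool_rot'],o['force'],o['grip_width'],o['grasp_force'],o['qpos'].round(1))
XL=np.array([.974,.225,0])
p,R=pose(SUP-.1*XL+[0,0,.038+.115],13,40); print(p,row(p,R,.5))
E
```

```text
[0.55436575 0.33849045 0.14708086] [-179.8697518   -39.94934544   50.11217779] [-0.87184712 -0.23198495 -3.01808527] 0.057571666453940434 29.969995091505552 [-18.    1.   -6.7 123.  -41.5  24.6 -31.1]
[ 0.57849995 -0.10925268  0.16844516] [-0.7926, 1.0171, -0.7591, -0.1332, 0.0005, 0.158, 0.5]
```

Emit:
{"method": "servo_tool", "body": {"series": [[[-0.024, 0.03, -0.023, -0.004, 0, 0.005, 0.5], [-0.072, 0.092, -0.068, -0.012, 0, 0.014, 0.5], [-0.135, 0.173, -0.129, -0.023, 0, 0.027, 0.5], [-0.198, 0.254, -0.19, -0.033, 0, 0.039, 0.5], [-0.262, 0.336, -0.25, -0.044, 0, 0.052, 0.5], [-0.325, 0.417, -0.311, -0.055, 0, 0.065, 0.5], [-0.396, 0.508, -0.38, -0.067, 0, 0.079, 0.5], [-0.468, 0.6, -0.448, -0.079, 0, 0.093, 0.5], [-0.539, 0.692, -0.516, -0.091, 0, 0.107, 0.5], [-0.61, 0.783, -0.585, -0.103, 0, 0.122, 0.5], [-0.666, 0.854, -0.638, -0.112, 0, 0.133, 0.5], [-0.69, 0.885, -0.66, -0.116, 0, 0.137, 0.5]]]}}

```text
time_s: 16.65
tool_pos: [0.5749, -0.0568, 0.1653]
tool_rot: [179.9, -40.0, 17.4]
force: [0.5, -0.6, -3.0]
grip_width: 0.058
grasp_force: 30.0
```

```bash
python3 - <<'E'
from h import *
o=get_obs(); print(o['tool_pos'],o['tool_rot'],o['force'],o['grip_width'],o['grasp_force'],o['qpos'].round(1))
XL=np.array([.974,.225,0])
p,R=pose(SUP-.1*XL+[0,0,.038+.115],13,40); print(p,row(p,R,.5))
E
```

```text
[ 0.5749423  -0.05675783  0.16530241] [179.89370349 -39.98243899  17.36634679] [ 0.5106732  -0.61436716 -2.95310926] 0.05799491141990614 29.97019177651964 [  1.5  -9.4  13.5 130.  -38.6  29.9 -28.3]
[ 0.57849995 -0.10925268  0.16844516] [-0.0246, 0.1706, -0.034, -0.015, 0.0001, 0.0186, 0.5]
```

Emit:
{"method": "servo_tool", "body": {"series": [[[-0.005, 0.034, -0.007, -0.003, 0, 0.004, 0.5], [-0.012, 0.085, -0.017, -0.0075, 0, 0.009, 0.5], [-0.02, 0.136, -0.027, -0.012, 0, 0.015, 0.5], [-0.0246, 0.17, -0.034, -0.015, 0, 0.0186, 0.5], [-0.0246, 0.17, -0.034, -0.015, 0, 0.0186, 0.5], [-0.0246, 0.17, -0.034, -0.015, 0, 0.0186, 0.5], [-0.0246, 0.17, -0.034, -0.015, 0, 0.0186, 0.5]]]}}

```text
time_s: 17.23
tool_pos: [0.5797, -0.1022, 0.1691]
tool_rot: [-179.9, -40.0, 13.6]
force: [-0.0, 0.2, -2.0]
grip_width: 0.0577
grasp_force: 30.0
```

```bash
python3 - <<'E'
from h import *
o=get_obs(); print(o['tool_pos'],o['tool_rot'],o['force'],o['grip_width'],o['grasp_force'],o['qpos'].round(1))
c=o['tool_pos']-.019*Ro.from_euler('xyz',o['tool_rot'],degrees=True).as_matrix()[:,2]; print('G',c)
p,R=pose(SUP+[0,0,.038+.115],13,40); print(p,row(p,R,.5))
im=[]
for n,(a,b,u,v) in dict(top=(130,250,240,360),side=(130,250,200,320)).items():
    d,P=cam(n); Q=P.reshape(-1,3)
    for nm,s,r,lo,hi in(('rolltop',c,.034,c[2]+.003,c[2]+.02),('bare spindle',SUP,.025,.06,.083),('keeper',SUP,.03,.1,.14)):
        q=Q[(np.hypot(Q[:,0]-s[0],Q[:,1]-s[1])<r)&(Q[:,2]>lo)&(Q[:,2]<hi)]
        if len(q)>4: print(n,nm,len(q),(q.mean(0)*1000).round(1),np.round(cv2.minEnclosingCircle((q[:,:2]*1000).astype(np.float32))[0],1),(np.percentile(q,[3,97],axis=0)*1000).round().tolist())
    im.append(cv2.resize(d['frame'][a:b,u:v],(400,400)))
cv2.imwrite('pics/c.png',np.hstack(im)[:,:,::-1])
E
```

```text
[ 0.5796745  -0.10224124  0.16908849] [-179.93576549  -39.98794466   13.59400328] [-1.27664690e-03  2.17218436e-01 -2.03333723e+00] 0.05767760648017787 29.97029246544116 [  3.5  -8.2  16.  128.4 -38.8  30.7 -27.6]
G [ 0.56781167 -0.10513176  0.1836459 ]
[ 0.67589995 -0.08675268  0.16844516] [0.2468, 0.0254, 0.2098, -0.0025, 0.0001, 0.0025, 0.5]
top rolltop 224 [ 571.4 -103.2  192.6] [ 565.6 -106.6] [[544.0, -134.0, 188.0], [592.0, -77.0, 198.0]]
top bare spindle 20 [658.  -86.7  74.3] [662.9 -87. ] [[653.0, -97.0, 61.0], [669.0, -78.0, 83.0]]
top keeper 14 [662.5 -89.6 122.8] [663.2 -90. ] [[659.0, -93.0, 103.0], [667.0, -86.0, 135.0]]
side rolltop 100 [ 578.4 -109.2  192.5] [ 573.8 -107.3] [[559.0, -135.0, 188.0], [591.0, -80.0, 198.0]]
side bare spindle 25 [658.  -85.8  72.7] [660.  -87.7] [[652.0, -95.0, 61.0], [667.0, -80.0, 81.0]]
side keeper 16 [661.8 -91.2 119.9] [661.5 -92.1] [[658.0, -96.0, 104.0], [666.0, -87.0, 131.0]]
```

View pics/c.png

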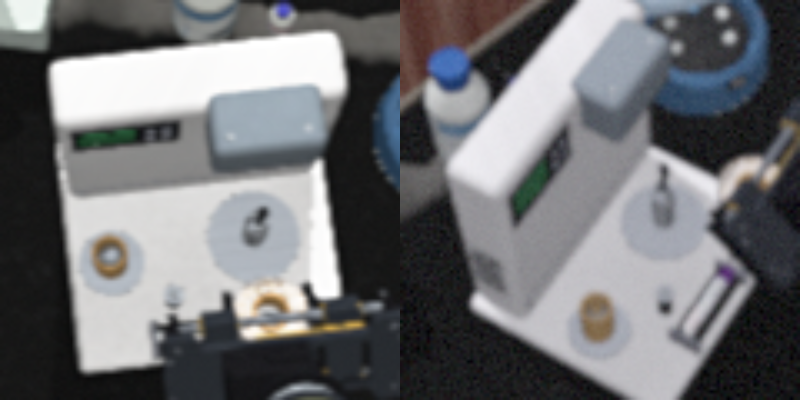

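The core stands on the take-up at (110,255), and the roll is held level at (270,310) in front of the spindle. I'll bring it over the spindle.

Emit:
{"method": "servo_tool", "body": {"series": [[[0.02, 0.006, 0.017, -0.001, 0, 0.001, 0.5], [0.05, 0.015, 0.043, -0.0025, 0, 0.0025, 0.5], [0.085, 0.025, 0.073, -0.0025, 0, 0.0025, 0.5], [0.12, 0.025, 0.102, -0.0025, 0, 0.0025, 0.5], [0.155, 0.025, 0.132, -0.0025, 0, 0.0025, 0.5], [0.19, 0.025, 0.161, -0.0025, 0, 0.0025, 0.5], [0.22, 0.025, 0.187, -0.0025, 0, 0.0025, 0.5], [0.24, 0.025, 0.206, -0.0025, 0, 0.0025, 0.5], [0.2445, 0.025, 0.212, -0.0025, 0, 0.0025, 0.5], [0.2445, 0.025, 0.212, -0.0025, 0, 0.0025, 0.5], [0.2445, 0.025, 0.212, -0.0025, 0, 0.0025, 0.5]]]}}

```text
time_s: 18.25
tool_pos: [0.6755, -0.088, 0.1674]
tool_rot: [180.0, -40.0, 12.9]
force: [-0.2, 0.2, -2.3]
grip_width: 0.058
grasp_force: 30.0
```

```bash
python3 - <<'E'
from h import *
def G():
    o=get_obs(); return o,o['tool_pos']-.019*Ro.from_euler('xyz',o['tool_rot'],degrees=True).as_matrix()[:,2]
for i in range(3):
    o,c=G(); print('G',c.round(4),o['tool_rot'].round(2),o['force'].round(1),o['grip_width'].round(4))
    d,P=cam('top'); Q=P.reshape(-1,3); f=d['frame'].reshape(-1,3).astype(int)
    q=Q[(np.hypot(Q[:,0]-c[0],Q[:,1]-c[1])<.034)&(Q[:,2]>c[2]+.003)&(Q[:,2]<c[2]+.016)&(f.min(1)>120)]
    print(len(q),(q.mean(0)*1000).round(1),(np.percentile(q,[3,97],axis=0)*1000).round().tolist())
p,R=pose([.664,-.0895,.03+.038+.085],13,40); print(row(p,R,.5))
E
```

```text
Traceback (most recent call last):
AttributeError: 'float' object has no attribute 'round'
```

```bash
python3 - <<'E'
from h import *
for i in range(2):
    o=get_obs(); print(o['tool_pos'].round(4))
    for h in(.085,.04): 
        p,R=pose([.664,-.0895,.03+.038+h],13,40); print(h,row(p,R,.5,o))
    cam('top')
E
```

```text
[ 0.6755 -0.088   0.1674]
0.085 [-0.0601, -0.0039, 0.0754, 0.0005, 0.0001, -0.0004, 0.5]
0.04 [-0.1565, -0.004, 0.1904, 0.0005, 0.0001, -0.0004, 0.5]
[ 0.6753 -0.0883  0.1675]
0.085 [-0.06, -0.0046, 0.0761, 0.0006, 0.0001, -0.0005, 0.5]
0.04 [-0.1564, -0.0046, 0.191, 0.0006, 0.0001, -0.0005, 0.5]
```

Emit:
{"method": "servo_tool", "body": {"series": [[[-0.012, -0.004, 0.015, 0, 0, 0, 0.5], [-0.024, -0.004, 0.03, 0, 0, 0, 0.5], [-0.036, -0.004, 0.046, 0, 0, 0, 0.5], [-0.048, -0.004, 0.06, 0, 0, 0, 0.5], [-0.06, -0.004, 0.076, 0, 0, 0, 0.5], [-0.075, -0.004, 0.093, 0, 0, 0, 0.5], [-0.09, -0.004, 0.111, 0, 0, 0, 0.5], [-0.105, -0.004, 0.129, 0, 0, 0, 0.5], [-0.12, -0.004, 0.147, 0, 0, 0, 0.5], [-0.13, -0.004, 0.159, 0, 0, 0, 0.5], [-0.13, -0.004, 0.159, 0, 0, 0, 0.5]]]}}

```text
time_s: 19.27
tool_pos: [0.6755, -0.0865, 0.1042]
tool_rot: [-180.0, -39.9, 12.9]
force: [0.2, 0.6, -2.1]
grip_width: 0.0579
grasp_force: 30.0
```

```bash
python3 - <<'E'
from h import *
for i in range(2):
    o=get_obs(); print(o['tool_pos'].round(4),o['force'],o['wrist_torque'],o['grip_width'])
    for h in(.03,.002): 
        p,R=pose([.664,-.0895,.03+.038+h],13,40); print(h,row(p,R,.5,o))
    if i==0:
        d,P=cam('top');e,P2=cam('side'); cv2.imwrite('pics/d.png',np.hstack([cv2.resize(d['frame'][140:240,260:360],(400,400)),cv2.resize(e['frame'][150:250,230:330],(400,400))])[:,:,::-1])
E
```

```text
[ 0.6755 -0.0865  0.1042] [ 0.24822902  0.59457377 -2.05869353] [-0.21957223  0.98426912  0.03635101] 0.05789263102358001
0.03 [-0.0435, 0.0012, 0.0537, 0.0003, 0.0007, -0.0005, 0.5]
0.002 [-0.1034, 0.0012, 0.1253, 0.0003, 0.0007, -0.0005, 0.5]
[ 0.6764 -0.0867  0.1059] [-0.40433406 -0.84632715 -1.37449193] [-0.2206244   0.99568013  0.02481012] 0.05810922258980131
0.03 [-0.0494, -0.0004, 0.0564, 0.0006, 0.0, -0.0004, 0.5]
0.002 [-0.1094, -0.0005, 0.1279, 0.0006, 0.0, -0.0004, 0.5]
```

Emit:
{"method": "servo_tool", "body": {"series": [[[-0.008, 0, 0.009, 0, 0, 0, 0.5], [-0.016, 0, 0.019, 0, 0, 0, 0.5], [-0.024, 0, 0.029, 0, 0, 0, 0.5], [-0.032, 0, 0.039, 0, 0, 0, 0.5], [-0.04, 0, 0.048, 0, 0, 0, 0.5], [-0.046, 0, 0.055, 0, 0, 0, 0.5], [-0.046, 0, 0.055, 0, 0, 0, 0.5]]]}}

```text
time_s: 19.95
tool_pos: [0.6768, -0.0873, 0.0844]
tool_rot: [179.9, -40.0, 12.9]
force: [3.9, -1.5, -5.1]
grip_width: 0.0583
grasp_force: 30.0
```

```bash
python3 - <<'E'
from h import *
o=get_obs(); print(o['tool_pos'].round(4),o['force'],o['wrist_torque'],o['grip_width'])
for h in(.03,.002): 
        p,R=pose([.664,-.0895,.03+.038+h],13,40); print(h,row(p,R,.5,o))
E
```

```text
[ 0.6768 -0.0873  0.0844] [ 3.89781554 -1.45154448 -5.14976757] [-0.56618093  0.48884966 -0.32626684] 0.05833701442787226
0.03 [-0.0039, -0.0025, 0.0009, 0.001, -0.0001, -0.0004, 0.5]
0.002 [-0.0639, -0.0027, 0.0724, 0.001, -0.0001, -0.0004, 0.5]
```

Emit:
{"method": "servo_tool", "body": {"series": [[[0.0026, 0.001, 0.002, 0, 0, 0, 0.5], [-0.004, 0.001, 0.011, 0, 0, 0, 0.5], [-0.012, 0.001, 0.02, 0, 0, 0, 0.5], [-0.02, 0.001, 0.029, 0, 0, 0, 0.5], [-0.028, 0.001, 0.038, 0, 0, 0, 0.5], [-0.028, 0.001, 0.038, 0, 0, 0, 0.5]]]}}

```text
time_s: 20.45
tool_pos: [0.6772, -0.087, 0.0697]
tool_rot: [179.9, -40.0, 12.9]
force: [2.3, -1.6, -3.0]
grip_width: 0.0579
grasp_force: 30.0
```

```bash
python3 - <<'E'
from h import *
o=get_obs(); print(o['tool_pos'].round(4),o['tool_rot'],o['force'],o['wrist_torque'],o['grip_width'])
for h in(.0,): 
        p,R=pose([.664,-.0895,.03+.038+h],13,40); print(h,row(p,R,.5,o))
E
```

```text
[ 0.6772 -0.087   0.0697] [179.94503621 -39.97380215  12.89406138] [ 2.27279872 -1.55427221 -2.95991669] [-0.54870805  0.75652218 -0.25895616] 0.05788085786737459
0.0 [-0.0378, -0.0019, 0.039, 0.0007, 0.0001, -0.0005, 0.5]
```

Emit:
{"method": "servo_tool", "body": {"series": [[[-0.005, 0.001, 0.009, 0, 0, 0, 0.5], [-0.012, 0.001, 0.017, 0, 0, 0, 0.5], [-0.019, 0.001, 0.025, 0, 0, 0, 0.5], [-0.024, 0.001, 0.032, 0, 0, 0, 0.5], [-0.027, 0.001, 0.036, 0, 0, 0, 0.5], [-0.03, 0.001, 0.039, 0, 0, 0, 0.5], [-0.03, 0.001, 0.039, 0, 0, 0, 0.5]]]}}

```text
time_s: 21.03
tool_pos: [0.6778, -0.0867, 0.0553]
tool_rot: [180.0, -40.0, 12.9]
force: [-0.2, 0.2, -2.0]
grip_width: 0.058
grasp_force: 30.0
```

```bash
python3 - <<'E'
from h import *
o=get_obs(); print(o['tool_pos'].round(4),o['tool_rot'],o['force'],o['wrist_torque'],o['grip_width'])
p,R=pose([.664,-.0895,.03+.038],13,40); print(row(p,R,.5,o))
E
```

```text
[ 0.6778 -0.0867  0.0553] [179.9795127  -39.98442338  12.92688649] [-0.1619588   0.23766929 -1.96941265] [-0.25938135  1.03410378 -0.08484467] 0.0580322049913412
[-0.0088, -0.0012, 0.0007, 0.0004, 0.0001, -0.0003, 0.5]
```

Emit:
{"method": "servo_tool", "body": {"series": [[[-0.002, 0, 0.0025, 0, 0, 0, 0.5], [-0.0035, 0, 0.0045, 0, 0, 0, 0.5], [-0.0045, 0, 0.0055, 0, 0, 0, 0.5], [-0.0045, 0, 0.0055, 0, 0, 0, 0.5]]]}}

```text
time_s: 21.37
tool_pos: [0.6783, -0.0866, 0.054]
tool_rot: [180.0, -40.0, 12.9]
force: [-0.5, 0.6, -1.1]
grip_width: 0.058
grasp_force: 30.0
```

Emit:
{"method": "servo_tool", "body": {"series": [[[-0.001, 0, 0.0015, 0, 0, 0, 0.5], [-0.001, 0, 0.0015, 0, 0, 0, 0.75], [-0.001, 0, 0.0015, 0, 0, 0, 0.85], [-0.001, 0, 0.0015, 0, 0, 0, 0.85], [-0.001, 0, 0.0015, 0, 0, 0, 0.85], [-0.001, 0, -0.03, 0, 0, 0, 0.85], [-0.001, 0, -0.08, 0, 0, 0, 0.85], [-0.001, 0, -0.15, 0, 0, 0, 0.85], [-0.001, 0, -0.24, 0, 0, 0, 0.85], [-0.001, 0, -0.33, 0, 0, 0, 0.85], [-0.001, 0, -0.4, 0, 0, 0, 0.5], [-0.001, 0, -0.4, 0, 0, 0, 0.0]]]}}

```text
time_s: 22.37
tool_pos: [0.603, -0.106, 0.1496]
tool_rot: [179.8, -40.3, 12.9]
force: [1.4, 0.1, -0.6]
grip_width: 0.0664
grasp_force: 0.0
```

```bash
python3 - <<'E'
from h import *
o=get_obs(); print(o['tool_pos'].round(4),o['tool_rot'],o['force'],o['grip_width'],o['qpos'].round(1))
im=[]
for n,(a,b,u,v) in dict(top=(140,240,260,360),side=(130,230,230,330)).items():
    d,P=cam(n); Q=P.reshape(-1,3)
    for nm,s,r,lo,hi in(('rolltop',SUP,.034,.07,.088),('keeper',SUP,.03,.1,.14),('core',TAK,.022,.07,.085)):
        q=Q[(np.hypot(Q[:,0]-s[0],Q[:,1]-s[1])<r)&(Q[:,2]>lo)&(Q[:,2]<hi)]
        if len(q)>4: print(n,nm,len(q),(q.mean(0)*1000).round(1),np.median(q[:,2]).round(4),np.round(cv2.minEnclosingCircle((q[:,:2]*1000).astype(np.float32))[0],1),(np.percentile(q,[3,97],axis=0)*1000).round().tolist())
    im.append(cv2.resize(d['frame'][a:b,u:v],(400,400)))
cv2.imwrite('pics/e.png',np.hstack(im)[:,:,::-1])
E
```

```text
[ 0.603  -0.106   0.1496] [179.75935101 -40.33906188  12.91798077] [ 1.36115418  0.11742696 -0.6010272 ] 0.06640561564040508 [  5.7  -3.6  13.4 127.3 -44.7  27.7 -22.9]
top rolltop 257 [661.9 -86.   77.4] 0.0776 [663.2 -86.3] [[636.0, -112.0, 71.0], [689.0, -61.0, 82.0]]
top keeper 15 [662.7 -89.4 120. ] 0.1234 [663.5 -88.9] [[660.0, -93.0, 102.0], [667.0, -85.0, 130.0]]
top core 47 [621.7  42.   77. ] 0.0768 [621.7  41.4] [[607.0, 26.0, 71.0], [635.0, 56.0, 83.0]]
side rolltop 201 [660.2 -86.8  77.1] 0.0771 [662.5 -89.4] [[636.0, -115.0, 71.0], [688.0, -62.0, 82.0]]
side keeper 17 [661.6 -91.1 119. ] 0.1239 [662.1 -92.8] [[659.0, -96.0, 102.0], [665.0, -88.0, 131.0]]
side core 54 [621.1  39.4  75.9] 0.0762 [622.3  40.6] [[606.0, 24.0, 70.0], [637.0, 55.0, 82.0]]
```

View pics/e.png

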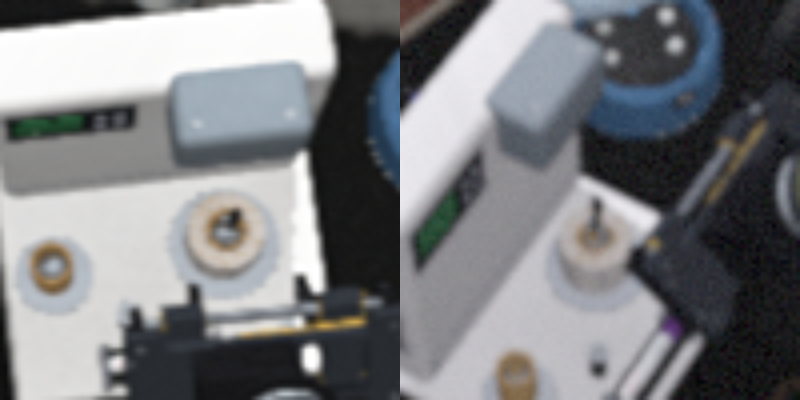

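The roll is home (top at 77.5 mm), with the keeper upright at (235,215) in the left half. Now I'll fold the keeper with the fingers closed.

```bash
cat >> h.py <<'E'
def K(x,y,z,g=0,o=None):
    Rl=Ro.from_euler('z',13,degrees=True); p=np.array([.6635,-.0895,0])+Rl.apply([x,y,z]); return row(p,Ro.from_euler('xyz',[180,-40,13],degrees=True),g,o)
E
python3 - <<'E'
from h import *
o=get_obs()
for a in((-.06,.028,.15),(-.02,.028,.125),(.007,.028,.113),(.007,-.015,.113),(.007,-.032,.113),(.007,-.034,.101)): print(a,K(*a,o=o))
E
```

```text
(-0.06, 0.028, 0.15) [0.0129, -0.0962, -0.0045, 0.0008, -0.0008, -0.0002, 0]
(-0.02, 0.028, 0.125) [0.0611, -0.0966, 0.1452, 0.0008, -0.0008, -0.0002, 0]
(0.007, 0.028, 0.113) [0.1042, -0.0968, 0.2338, 0.0008, -0.0008, -0.0002, 0]
(0.007, -0.015, 0.113) [0.1043, 0.0465, 0.2342, 0.0008, -0.0008, -0.0002, 0]
(0.007, -0.032, 0.113) [0.1043, 0.1032, 0.2343, 0.0008, -0.0008, -0.0002, 0]
(0.007, -0.034, 0.101) [0.0785, 0.1098, 0.2649, 0.0008, -0.0008, -0.0002, 0]
```

Emit:
{"method": "servo_tool", "body": {"series": [[[0.013, -0.05, 0, 0, 0, 0, 0], [0.013, -0.096, 0, 0, 0, 0, 0], [0.013, -0.096, 0, 0, 0, 0, 0], [0.013, -0.096, 0, 0, 0, 0, 0], [0.013, -0.096, 0, 0, 0, 0, 0], [0.04, -0.096, 0.08, 0, 0, 0, 0], [0.061, -0.096, 0.145, 0, 0, 0, 0], [0.061, -0.096, 0.145, 0, 0, 0, 0], [0.061, -0.096, 0.145, 0, 0, 0, 0], [0.061, -0.096, 0.145, 0, 0, 0, 0]]]}}

```text
time_s: 23.3
tool_pos: [0.6368, -0.0676, 0.1234]
tool_rot: [180.0, -40.0, 12.9]
force: [-0.8, -0.0, -0.3]
grip_width: 0.0013
grasp_force: 0.0
```

```bash
python3 - <<'E'
from h import *
o=get_obs(); print(o['tool_pos'],o['grip_width'],o['force'])
for a in((.007,.028,.113),(.007,-.015,.113),(.007,-.032,.113),(.007,-.034,.101)): print(a,K(*a,o=o))
E
```

```text
[ 0.63682405 -0.06756484  0.12335415] 0.001271085344449843 [-0.8258224  -0.00393455 -0.34846494]
(0.007, 0.028, 0.113) [0.0495, -0.0024, 0.0865, 0.0007, 0.0002, -0.0005, 0]
(0.007, -0.015, 0.113) [0.0498, 0.141, 0.0869, 0.0007, 0.0002, -0.0005, 0]
(0.007, -0.032, 0.113) [0.0499, 0.1976, 0.087, 0.0007, 0.0002, -0.0005, 0]
(0.007, -0.034, 0.101) [0.0242, 0.2043, 0.1177, 0.0007, 0.0002, -0.0005, 0]
```

Emit:
{"method": "servo_tool", "body": {"series": [[[0.025, 0, 0.043, 0, 0, 0, 0], [0.05, 0, 0.087, 0, 0, 0, 0], [0.05, 0, 0.087, 0, 0, 0, 0], [0.05, 0.025, 0.087, 0, 0, 0, 0], [0.05, 0.05, 0.087, 0, 0, 0, 0], [0.05, 0.075, 0.087, 0, 0, 0, 0], [0.05, 0.1, 0.087, 0, 0, 0, 0], [0.05, 0.125, 0.087, 0, 0, 0, 0], [0.05, 0.141, 0.087, 0, 0, 0, 0], [0.05, 0.141, 0.087, 0, 0, 0, 0]]], "grip_force": 40}}

```text
time_s: 24.13
tool_pos: [0.6745, -0.1042, 0.1139]
tool_rot: [179.9, -40.1, 12.8]
force: [0.7, 0.1, -0.7]
grip_width: 0.0002
grasp_force: 0.1
```

```bash
python3 - <<'E'
from h import *
o=get_obs(); print(o['tool_pos'],o['grip_width'],o['force'])
for a in((.007,-.015,.113),(.007,-.032,.113),(.007,-.034,.101)): print(a,K(*a,o=o))
E
```

```text
[ 0.67453816 -0.1042348   0.11392735] 0.00019568767624433836 [ 0.74548773  0.11735777 -0.71598265]
(0.007, -0.015, 0.113) [-0.0031, -0.0061, 0.0014, 0.0015, -0.0003, -0.0008, 0]
(0.007, -0.032, 0.113) [-0.003, 0.0505, 0.0017, 0.0015, -0.0003, -0.0008, 0]
(0.007, -0.034, 0.101) [-0.0287, 0.0571, 0.0323, 0.0015, -0.0003, -0.0008, 0]
```

Emit:
{"method": "servo_tool", "body": {"series": [[[-0.003, 0.02, 0.002, 0, 0, 0, 0], [-0.003, 0.04, 0.002, 0, 0, 0, 0], [-0.003, 0.055, 0.002, 0, 0, 0, 0], [-0.01, 0.057, 0.01, 0, 0, 0, 0], [-0.017, 0.057, 0.018, 0, 0, 0, 0], [-0.024, 0.057, 0.027, 0, 0, 0, 0], [-0.028, 0.057, 0.032, 0, 0, 0, 0], [-0.028, 0.057, 0.032, 0, 0, 0, 0]]]}}

```text
time_s: 24.8
tool_pos: [0.6773, -0.1176, 0.0998]
tool_rot: [-180.0, -40.0, 12.9]
force: [-0.3, -0.6, 0.8]
grip_width: 0.0004
grasp_force: 0.4
```

```bash
python3 - <<'E'
from h import *
o=get_obs(); print(o['tool_pos'],o['force'],o['tool_rot'])
for n in('top','side'):
    d,P=cam(n)
    cv2.imwrite(f'/tmp/{n}.png',d['frame'][140:240,260:360] if n=='top' else d['frame'][130:230,230:330])
cv2.imwrite('pics/f.png',np.hstack([cv2.resize(cv2.imread(f'/tmp/{n}.png'),(400,400)) for n in('top','side')])[:,:,::-1])
for a in((.007,-.034,.101),(.007,-.034,.097)): print(a,K(*a,o=o))
E
```

```text
[ 0.67728752 -0.11758322  0.09984814] [-0.32850622 -0.56826386  0.75120223] [-179.97404052  -39.95708127   12.93079534]
(0.007, -0.034, 0.101) [0.0022, 0.0118, -0.0032, 0.0001, 0.0002, -0.0003, 0]
(0.007, -0.034, 0.097) [-0.0064, 0.0118, 0.007, 0.0001, 0.0002, -0.0003, 0]
```

View pics/f.png

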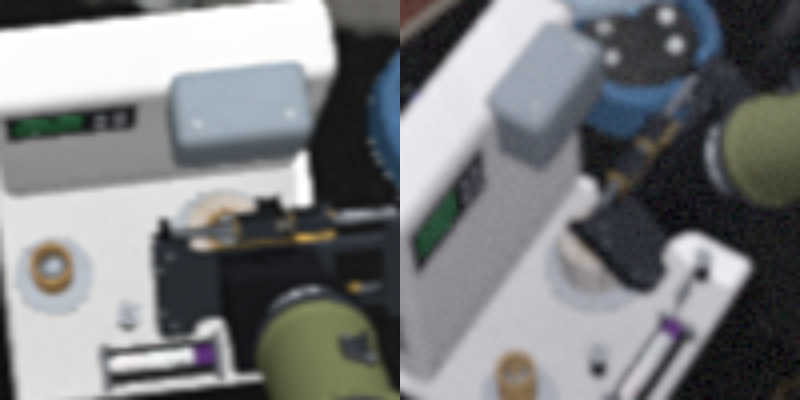

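The gripper hides the keeper, which is no longer upright at (235,215). I'll press further down.

Emit:
{"method": "servo_tool", "body": {"series": [[[0, 0.012, 0, 0, 0, 0, 0], [-0.002, 0.012, 0.0025, 0, 0, 0, 0], [-0.0045, 0.012, 0.005, 0, 0, 0, 0], [-0.0065, 0.012, 0.0075, 0, 0, 0, 0], [-0.0065, 0.012, 0.0075, 0, 0, 0, 0]]]}}

```text
time_s: 25.32
tool_pos: [0.6791, -0.1218, 0.099]
tool_rot: [180.0, -40.1, 12.9]
force: [-3.0, 0.4, 7.1]
grip_width: 0.0007
grasp_force: 3.1
```

Emit:
{"method": "servo_tool", "body": {"series": [[[-0.003, 0, 0.004, 0, 0, 0, 0], [-0.005, 0, 0.006, 0, 0, 0, 0], [-0.005, 0, 0.006, 0, 0, 0, 0]]]}}

```text
time_s: 25.57
tool_pos: [0.6796, -0.1217, 0.0984]
tool_rot: [180.0, -40.3, 13.0]
force: [-10.1, 1.3, 14.5]
grip_width: 0.0005
grasp_force: 7.7
```

Emit:
{"method": "servo_tool", "body": {"series": [[[0.005, 0, -0.006, 0, 0, 0, 0], [0.02, 0, -0.03, 0, 0, 0, 0], [0.02, 0, -0.09, 0, 0, 0, 0], [0.02, 0, -0.18, 0, 0, 0, 0], [0.02, 0, -0.3, 0, 0, 0, 0], [0.02, 0, -0.4, 0, 0, 0, 0], [0.02, 0, -0.4, 0, 0, 0, 0], [0.02, 0, -0.4, 0, 0, 0, 0]]]}}

```text
time_s: 26.23
tool_pos: [0.608, -0.1387, 0.1934]
tool_rot: [179.8, -40.2, 13.0]
force: [0.7, 0.1, -0.1]
grip_width: -0.0
grasp_force: 0.0
```

```bash
python3 - <<'E'
from h import *
o=get_obs(); print(o['tool_pos'],o['force'])
Rl=Ro.from_euler('z',13,degrees=True); im=[]
for n,(a,b,u,v) in dict(top=(140,240,260,360),side=(130,230,230,330)).items():
    d,P=cam(n); Q=P.reshape(-1,3); f=d['frame'].reshape(-1,3).astype(int)
    for nm,s,r,lo,hi in(('roll',SUP,.034,.07,.082),('high',SUP,.05,.084,.14),('core',TAK,.022,.07,.085)):
        k=(np.hypot(Q[:,0]-s[0],Q[:,1]-s[1])<r)&(Q[:,2]>lo)&(Q[:,2]<hi); q=Q[k]
        print(n,nm,len(q),(q.mean(0)*1000).round(1),np.round(cv2.minEnclosingCircle((q[:,:2]*1000).astype(np.float32))[0],1))
        if nm=='high': l=Rl.inv().apply(q-[.6635,-.0895,0]); l=l[np.argsort(l[:,1])]; print((l*1000).round()[::2].tolist())
    im.append(cv2.resize(d['frame'][a:b,u:v],(400,400)))
cv2.imwrite('pics/g.png',np.hstack(im)[:,:,::-1])
E
```

```text
[ 0.60802334 -0.13868852  0.19341337] [ 0.65499184  0.10467616 -0.07754718]
top roll 232 [661.9 -85.2  77.4] [662.9 -86.7]
top high 53 [ 666.  -101.3   92.5] [ 668.4 -103.6]
[[2.0, -36.0, 96.0], [-2.0, -35.0, 99.0], [0.0, -33.0, 93.0], [3.0, -30.0, 93.0], [-2.0, -30.0, 91.0], [1.0, -27.0, 92.0], [5.0, -25.0, 87.0], [-3.0, -23.0, 96.0], [-2.0, -21.0, 92.0], [1.0, -18.0, 95.0], [2.0, -15.0, 90.0], [3.0, -12.0, 90.0], [-5.0, -9.0, 84.0], [-3.0, -9.0, 89.0], [2.0, -6.0, 94.0], [-1.0, -6.0, 94.0], [9.0, -4.0, 95.0], [5.0, -3.0, 97.0], [-0.0, -3.0, 94.0], [-6.0, -2.0, 95.0], [5.0, 0.0, 98.0], [-3.0, 1.0, 93.0], [-6.0, 1.0, 95.0], [1.0, 3.0, 92.0], [5.0, 3.0, 102.0], [-6.0, 4.0, 97.0], [7.0, 6.0, 94.0]]
top core 44 [621.4  42.3  77.1] [621.8  41.7]
side roll 199 [660.1 -86.7  76.8] [663.1 -88.9]
side high 42 [ 665.9 -103.7   92.9] [ 669.3 -106.3]
[[-1.0, -41.0, 93.0], [-0.0, -36.0, 93.0], [-1.0, -34.0, 90.0], [2.0, -33.0, 96.0], [4.0, -30.0, 91.0], [-2.0, -27.0, 100.0], [1.0, -26.0, 93.0], [-2.0, -21.0, 96.0], [-4.0, -18.0, 90.0], [3.0, -17.0, 91.0], [-4.0, -12.0, 92.0], [-6.0, -8.0, 94.0], [-3.0, -7.0, 92.0], [-0.0, -5.0, 91.0], [-1.0, -4.0, 100.0], [-6.0, -2.0, 96.0], [-10.0, -1.0, 94.0], [1.0, -0.0, 92.0], [7.0, 1.0, 93.0], [-1.0, 2.0, 89.0], [6.0, 4.0, 87.0]]
side core 54 [621.   40.1  76.2] [621.4  39.7]
```

View pics/g.png

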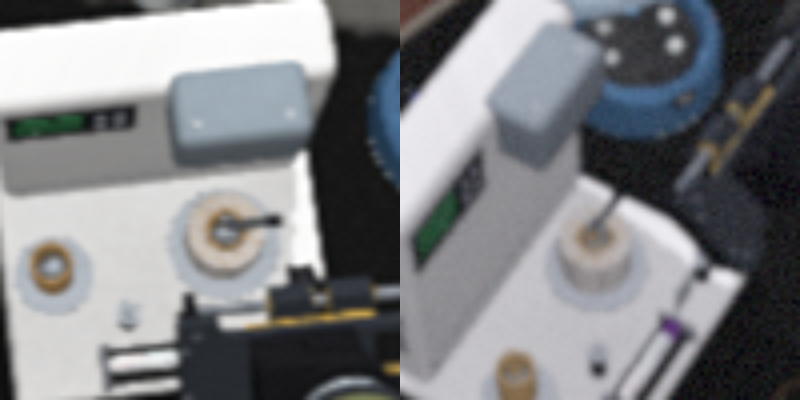

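The keeper now lies flat to the right across the roll, from (225,230) to (280,218), and its top is level at about 93 mm. The roll and core are both home and the gripper is clear, so I'll hand in.

```bash
python3 -c "
from cell import env; print(env.sign_off())"
```

```text
the job is handed in; nothing more can be done
None
```

The job is handed in; the hand-in gave no verdict, but my last camera check showed the core home on the take-up spindle, the wide roll home on the supply spindle, the keeper folded flat over it and the gripper clear, at about 26 s of the 72 s allowed.

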